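# Eject a dental model from its cell and put it with its case

## Robot

A 6-joint arm with a two-finger parallel gripper is mounted at the origin on the work surface. World frame = base frame: x ahead of the robot, y to its left, z up, the work surface at z = 0. Lengths are in mm, angles in rad, forces in N, time in s.
With the tool pointing down it reaches from about 375 to 925 mm from the base axis. Payload 5.7 kg.
Tool frame: the origin (TCP) lies between the finger pads; the fingertips stand manip.tips_ahead ahead of it and the grasp point (between the pads) lies 2 mm behind it (manip.tips_ahead is the distance from the TCP to the fingertips, in mm); z points along the fingers, x is the direction in which the jaws open and shut, and the axes are right-handed (so a half turn about z gives the same grasp; the last joint's range is limited). The gripper opens to 88 mm and grips with 3 to 60 N. Pads are 20 mm wide; open, the fingers measure 115 mm over their backs; the gripper's body (75 mm by 178 mm) begins 61 mm behind the grasp point.
Start: joints at [1.106, 0.359, 1.51, -0, 1.272, -0.115], TCP at [205.617, 563.634, 216.923] pointing down, gripper open.
Joint ranges: [-2.97, 2.97], [-1.01, 2.36], [0.21, 2.38], [-0.96, 4.11], [0.2, 2.71], [-2.98, 2.98]. Speed limits (rad/s): [2.39, 2.39, 3.14, 3.14, 3.14, 3.14].

## Interface

Orientations are given as a unit quaternion [w, x, y, z].
In Python, from cell import manip, vision, close_job gives the robot as it stands.
- The arm moves only by the shell command python3 -m creep 'ROWS'. ROWS is JSON, a list of rows, each an object of numbers: "grip": the opening, from 0 (shut) to 1 (fully open); "dx", "dy", "dz": the shift along the world's x, y, z in mm; "twist": the turn about the world's z in rad. In form: [{"grip": .., "dx": .., "dy": .., "dz": .., "twist": ..}, ...]. A call has 1 to 5 rows; each row is the pose to reach, as a shift and turn from the pose commanded when the call began; what a row does not reach only later rows make up. A row lasts 1/12 s, in which the tool goes at most 41.7 mm and 7.16 degrees, less where a joint would pass 70% of its speed; a pose out of reach is approached as far as the arm can. A call with a gripper value outside its range is refused whole. The fingers move at their own pace and stop on an object; the grip force is fixed at half the most. Time passes only in rows, so rows that repeat a pose let the fingers close. It gives the time, the measured TCP pose, the force and the opening at its end, in the units of the state.
- manip.get_state(): the state, without advancing time (a new reading comes with each control period).
- vision.camera(name): name is "side" or "top"; returns the picture (420x560x3 uint8, blue, green, red); there is no depth.
- vision.camera_model(name): a dict with "fx", "fy", "cx", "cy" (pixels), "xyz" and "rotation" of the camera in the world. Camera axes: x right, y up, looking along -z (the intrinsics and any distortion apply to the point x, -y, -z); pixel columns grow to the right and rows downward; lengths in mm; the calibration is good to about 2 mm. A picture is of the moment at which its call begins. camera_model takes no time and is no camera call.
- close_job(): hands the job in, once; it reports no verdict.
The state is a dict: "time": time; "joint_pos": joint angles; "joint_velocities": joint speeds; "tau": joint torques, N m; "position": TCP position; "tcp_rot": TCP orientation; "force": force on the tool from outside, world axes, zero at the start; "wrist_torque": the same for the moment, N m; "width": finger opening in mm.
Only numpy, scipy, OpenCV 4.12 (cv2) and the standard library are available. Lean on these libraries where they do the work, as an engineer would, in place of code of your own. Each camera call takes 0.05 s, during which the arm holds its last target.

## Task

Raise the ejector of the metal stand all the way by its black crossbar, so that the plaster dental model is pushed up out of the cell from below. Then take the raised model and set it down gently, teeth up, on the floor of the pan in the free half beside the other model, and afterwards push the ejector all the way back down. Do not shift the other model or knock the other things on the table about.

Things in the scene. Friction and masses are not known exactly. Their poses are not given: they have to be found in the camera images.
- stand: Fixed aluminium stand on a steel foot plate. Origin on the table under the cell's centre; x points away from the crossbar (which is on the -x side, towards the robot), z up. Cell: open-topped box, inside 69 mm (x) by 61 mm (y), walls 8 mm; floor 86 mm and rim 136 mm above the table; 46 mm round hole in its floor for the ejector. Turned at most 0.35 rad.
- ejector (a joint): Height of the ejector in m: 0 = fully down, 0.052 = fully up (hard stops). A friction brake of about 9 N holds it wherever it is left, also under the model. Raising takes 11 to 15 N, pushing down 7 to 9 N. Starts at 0 to 0.005; its head meets the model at 0.008; fully up, the model's underside is 6 mm below the rim.
- ejector_bar (a point): Centre of the ejector's black crossbar: level bar 18 mm thick (stand x), 76 mm long (stand y), 18 mm high, on a 12 mm upright post, 100 mm from the cell's centre on the stand's -x side; 48 mm of free space to the cell wall. 106 mm above the table when down, 158 mm when up. Axes as the stand's.
- ejector_head (a point): Centre of the top face of the ejector's flat round steel head (40 mm wide), on the cell's axis; 78 mm above the table when down, 130 mm when up.
- model: Loose plaster dental model, 0.18 to 0.34 kg, at first sunk in the cell, 1.5 mm free on each side. Block 66 mm long (x), 58 mm wide (y), 40 mm high, front corners (-x) bevelled; a horseshoe of teeth on top reaches 49 mm. Origin: centre of the underside; z up; axes as the stand's at the start. Grip its flat sides, 58 mm apart in y, which run from x = -17 to +33 mm.
- case_pan: Fixed open grey plastic pan, 140 mm (x) by 200 mm (y), walls 4 mm thick and 30 mm high, floor 4 mm thick. It is the one of two like pans that holds the other model; to the left or right of the stand. Origin: centre of its underside. The other model lies in its +y half, the free half is -y.
- free_place (a point): Centre of the free half of case_pan, on its inner floor (4 mm above the table), 45 mm to -y of the pan's centre; axes as the pan's.
- other_model: Loose plaster dental model of the same size as model, standing teeth up in the +y half of case_pan, its length along the pan's y. Origin: centre of the underside.
- tool_pan: Fixed pan like case_pan on the other side of the stand; it holds only a plaster knife.
- jar: Bystander: amber glass jar with a lid, 60 mm wide, 85 mm high, standing beyond the ejector stand. Origin at its underside.
- flask: Bystander: plain white plastic bottle, 64 mm wide, 160 mm high, standing at the far right. Origin at its underside.
- blanks: Bystander: stack of round white milling blanks, 98 mm wide, 36 mm high, lying beyond the stand. Origin at its underside.
- brush: Bystander: wooden-handled brush, 140 mm long, lying flat just beyond the stand. Origin at its underside.
- plaster_knife: Bystander: knife with a wooden handle, 150 mm long, lying in tool_pan. Origin at its underside.

How it is judged (in metres and radians):
On the way, in this order (a step that is already met when the one before it is completed fails the run):
1. the ejector is up (within 6 mm of its upper stop) with the model standing level on its head, over the cell (value of joint ejector above 0.046 m and z of model in the frame of ejector_head between -0.004 and 0.004 m and horizontal distance between model and ejector_head below 0.01 m and angle between model's own z axis and vertical below 0.12 rad), for 0.2 s.
2. the model stands teeth up on the floor of the pan beside the other model (x of model in the frame of case_pan between -0.045 and 0.045 m and y of model in the frame of case_pan between -0.075 and 0.02 m and z of model in the frame of case_pan below 0.009 m and angle between model's own z axis and vertical below 0.12 rad and linear speed of model below 0.03 m/s), for 0.2 s.
At the end, for the whole second after the job is handed in: The model stands at rest, teeth up (within 0.12 rad), on the floor of case_pan in the free half (origin within 45 mm of the pan's centre in x, from 75 mm on the -y to 20 mm on the +y side, under 9 mm above its underside); the ejector is within 6 mm of its lower stop (x of model in the frame of case_pan between -0.045 and 0.045 m and y of model in the frame of case_pan between -0.075 and 0.02 m and z of model in the frame of case_pan below 0.009 m and angle between model's own z axis and vertical below 0.12 rad and linear speed of model below 0.02 m/s and value of joint ejector below 0.006 m); the robot touches nothing.
It fails at once if the model is dropped (falls freely faster than 0.5 m/s, about 13 mm) (linear speed of model above 0.5 m/s and contact force between the fingers and model below 0.05 N).
It fails at once if the other model is shifted by more than 15 mm or tipped (distance of other_model from where it was at the start of the episode above 0.015 m or angle between other_model's own z axis and vertical above 0.3 rad).
It fails at once if a bystander is moved by more than 40 mm (distance of any of jar, flask, blanks, brush, plaster_knife from where it was at the start of the episode above 0.04 m).
It also fails if it takes over 61 s, if anything falls off the work surface, if the arm or the gripper's body presses on something with over 40 N, if the wrist force passes 120 N, or if a joint passes its speed limit or range.

## Working session

There is one attempt and no reset: what is moved stays moved. The work goes in short steps, Python scripts to look and compute and a shell command to move; the robot and the scene stay as the last step left them, time stands still between calls to the robot, and variables do not carry over. Pictures are saved under pics/ and viewed, and the job is handed in when it is done.

```bash
ls; mkdir -p pics; python3 - <<'E'
from cell import manip, vision
import cv2
print(manip.get_state()); print(manip.tips_ahead)
for n in("side","top"):
    cv2.imwrite(f"pics/{n}0.png",vision.camera(n)); print(vision.camera_model(n))
E
```

```text
pics
{'time': 0.0, 'joint_pos': array([ 1.10591938e+00,  3.59479897e-01,  1.51140579e+00, -1.88051398e-05,
        1.27251595e+00, -1.15118768e-01]), 'joint_velocities': array([1.02181344e-03, 1.85918564e-03, 1.00026063e-03, 4.11712796e-05,
       3.62231004e-04, 1.43978717e-04]), 'tau': array([-3.24155453e-04, -5.15378773e+01, -2.70727694e+01,  6.74919924e-02,
        3.49176466e-02, -1.38821561e-04]), 'position': array([205.31336308, 563.039636  , 216.13470233]), 'tcp_rot': array([ 4.37884310e-04,  8.19348623e-01,  5.73294876e-01, -7.91478923e-04]), 'force': array([ 0.54655295, -0.53366327,  0.92564417]), 'wrist_torque': array([ 0.03611537, -0.02794725, -0.06561226]), 'width': 87.46464895560345}
17.0
{'fx': 450.8667373847521, 'fy': 450.8667373847521, 'cx': 274.540309735579, 'cy': 212.92203384126088, 'xyz': array([473.36215962, 974.22472414, 817.1856386 ]), 'rotation': array([-0.08188517, -0.03269275,  0.44245556,  0.89244556])}
{'fx': 383.5213883531981, 'fy': 383.5213883531981, 'cx': 280.17336133690935, 'cy': 209.86040656946832, 'xyz': array([ 434.47172764,   -5.0677786 , 1018.36925042]), 'rotation': array([ 0.70563555,  0.07108522, -0.06306571, -0.70217382])}
```

View pics/top0.png

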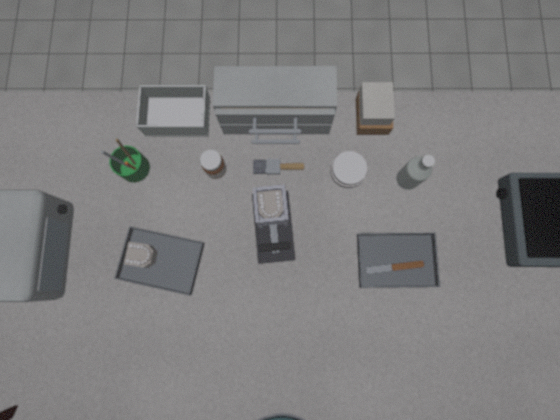

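View pics/side0.png

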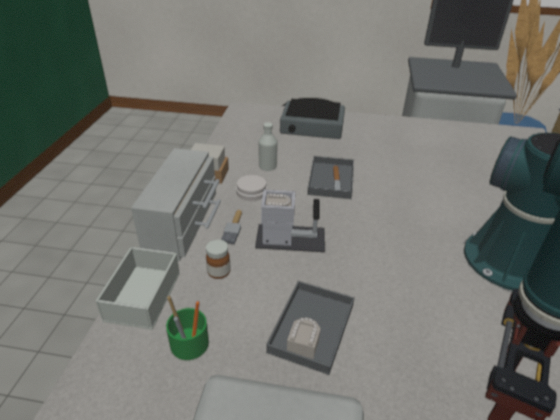

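```bash
cat > h.py <<'E'
import numpy as np, cv2
from scipy.spatial.transform import Rotation as R
from cell import manip, vision
def cam(n):
    m=vision.camera_model(n); q=np.array(m["rotation"]); return m,R.from_quat(q[[1,2,3,0]]).as_matrix(),np.array(m["xyz"])
def proj(n,p):
    m,Rm,c=cam(n); v=(np.atleast_2d(p)-c)@Rm; return np.c_[m["cx"]+m["fx"]*v[:,0]/-v[:,2], m["cy"]+m["fy"]*v[:,1]/v[:,2]]
def ray(n,uv):
    m,Rm,c=cam(n); d=np.array([(uv[0]-m["cx"])/m["fx"],-(uv[1]-m["cy"])/m["fy"],-1]); return c,Rm@d
def at(n,uv,z):
    c,d=ray(n,uv); return c+d*(z-c[2])/d[2]
def tri(uvt,uvs):
    A=[];b=[]
    for n,uv in(("top",uvt),("side",uvs)):
        c,d=ray(n,uv); d/=np.linalg.norm(d); P=np.eye(3)-np.outer(d,d); A.append(P);b.append(P@c)
    return np.linalg.lstsq(np.vstack(A),np.hstack(b),rcond=None)[0]
def crop(n,name,x0,y0,w,h,s):
    im=vision.camera(n); cv2.imwrite(name,cv2.resize(im[y0:y0+h,x0:x0+w],None,fx=s,fy=s,interpolation=cv2.INTER_CUBIC))
E
python3 - <<'E'
from h import *
print(cam("top")[2]); print(cam("top")[1],cam("side")[1])
print(cv2.imread("pics/top0.png").shape)
T=[205,563,216]
print(proj("top",T),proj("side",T))
print(proj("top",[0,0,0]),proj("side",[0,0,0]))
for uv in [(118,278),(193,292),(203,242),(130,229)]: print(at("top",uv,30))
for uv in [(357,235),(438,288)]: print(at("top",uv,30))
for a,b in [("top",0),("side",0)]:
    pass
t=cv2.imread("pics/top0.png"); s=cv2.imread("pics/side0.png")
cv2.imwrite("pics/t_stand.png",cv2.resize(t[175:270,235:310],None,fx=6,fy=6,interpolation=cv2.INTER_CUBIC))
cv2.imwrite("pics/t_pan.png",cv2.resize(t[220:300,108:213],None,fx=7,fy=7,interpolation=cv2.INTER_CUBIC))
cv2.imwrite("pics/s_stand.png",cv2.resize(s[180:255,245:340],None,fx=7,fy=7,interpolation=cv2.INTER_CUBIC))
cv2.imwrite("pics/s_pan.png",cv2.resize(s[275:375,260:365],None,fx=6,fy=6,interpolation=cv2.INTER_CUBIC))
E
```

```text
[ 434.47172764   -5.0677786  1018.36925042]
[[ 0.00594928  0.98199154 -0.18883118]
 [-0.9999237   0.00379763 -0.01175434]
 [-0.01082555  0.1888867   0.98193921]] [[-0.98445201  0.11722592 -0.1308141 ]
 [-0.17508629 -0.59505579  0.7843809 ]
 [ 0.01410809  0.79508911  0.60632852]]
(420, 560, 3)
[[ -6.0819949 401.1754235]] [[501.16609218 396.01182225]]
[[281.58221352 468.4609655 ]] [[509.83062761 260.1676744 ]]
[446.05418736 419.15365906  30.        ]
[412.34213769 225.78096665  30.        ]
[539.04960163 206.03384518  30.        ]
[572.1402726  398.53907401  30.        ]
[ 559.10181487 -192.32770514   30.        ]
[ 425.991039   -391.30832005   30.        ]
```

View pics/t_stand.png

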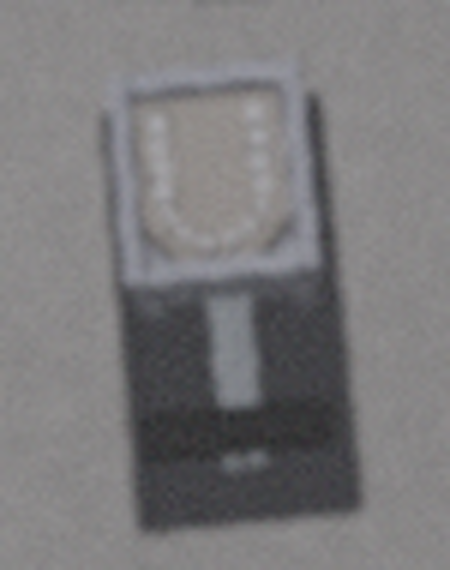

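View pics/t_pan.png

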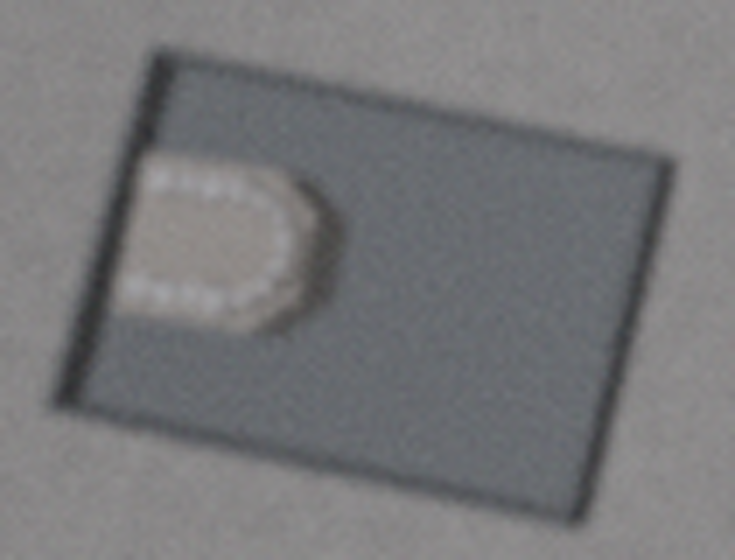

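View pics/s_stand.png

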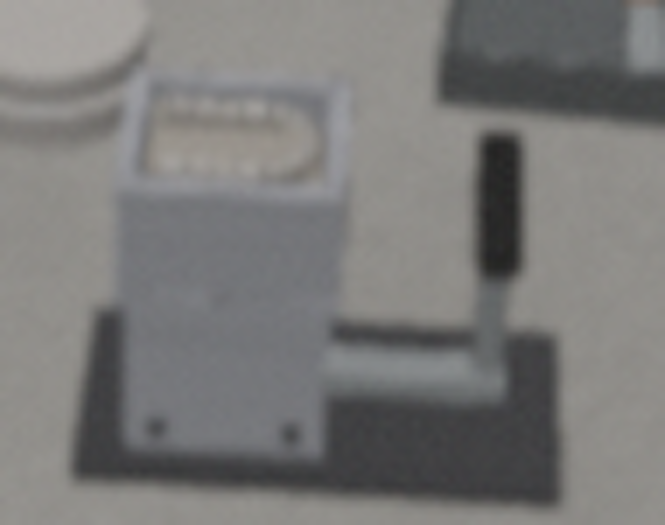

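View pics/s_pan.png

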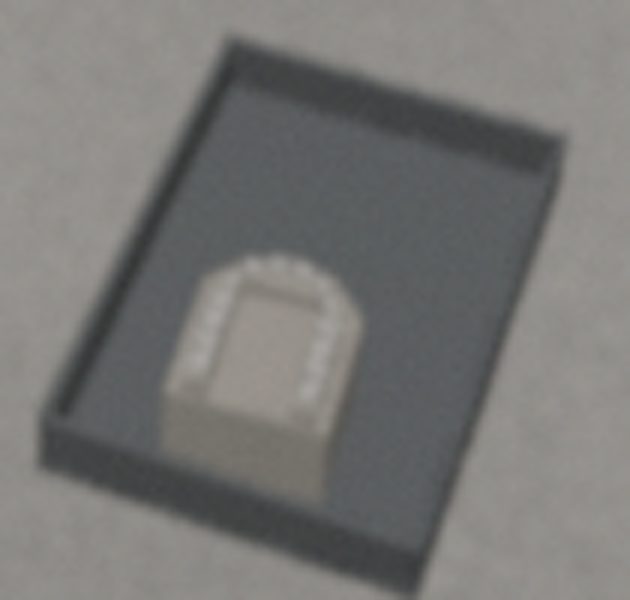

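```bash
cat > fit.py <<'E'
from h import *
from scipy.optimize import least_squares
def fit(L,T,S,p0):
    L=np.array(L,float)
    def W(p):
        c,s=np.cos(p[2]),np.sin(p[2]); return np.c_[p[0]+c*L[:,0]-s*L[:,1],p[1]+s*L[:,0]+c*L[:,1],L[:,2]]
    def f(p):
        w=W(p); r=[]
        for n,u in(("top",T),("side",S)):
            for q,v in zip(proj(n,w),u):
                if v is not None: r+=list(q-v)
        return r
    o=least_squares(f,p0,loss="soft_l1"); return o.x,np.array(f(o.x)).reshape(-1,2)
def un(o,s,pts): return [None if p is None else (o[0]+(p[0]+.5)/s-.5,o[1]+(p[1]+.5)/s-.5) for p in pts]
E
cat > f1.py <<'E'
from fit import *
np.set_printoptions(precision=2,suppress=True)
L=[(42.5,38.5,136),(42.5,-38.5,136),(-42.5,-38.5,136),(-42.5,38.5,136)]
T=un((235,175),6,[(108,75),(298,60),(318,270),(130,283)])
S=un((245,180),7,[(120,190),(133,75),(350,80),(345,200)])
for t,s in((T,S),(T,[None]*4),([None]*4,S)): print(*fit(L,t,s,[600,0,0]))
L=[(70,100,30),(70,-100,30),(-70,-100,30),(-70,100,30)]
T=un((108,220),7,[(158,47),(675,157),(580,525),(57,405)])
S=un((260,275),6,[(45,415),(230,38),(565,140),(420,553)])
for t,s in((T,S),(T,[None]*4),([None]*4,S)): print(*fit(L,t,s,[500,300,0]))
E
python3 f1.py
```

```text
[620.69  29.75   0.1 ] [[-0.51 -0.01]
 [ 0.13 -0.7 ]
 [ 0.45 -0.55]
 [-1.09  0.55]
 [-0.73 -0.39]
 [ 0.15 -1.02]
 [ 0.93 -0.07]
 [ 0.59 -0.01]]
[620.26  29.3    0.09] [[-0.14 -0.03]
 [ 0.53 -0.36]
 [ 0.46 -0.16]
 [-1.12  0.57]]
[621.02  31.29   0.13] [[-0.66  0.21]
 [-0.45 -0.51]
 [ 0.39  0.  ]
 [ 0.74  0.11]]
[493.52 317.44  -0.21] [[-0.7  -1.27]
 [-0.62 -0.9 ]
 [-0.84  0.63]
 [-1.85  0.7 ]
 [-1.31 -0.61]
 [ 0.04 -1.67]
 [ 0.91 -1.81]
 [ 0.77 -1.1 ]]
[493.15 314.95  -0.21] [[ 0.19 -1.08]
 [ 0.31 -0.81]
 [ 0.19  0.74]
 [-0.87  0.92]]
[493.73 320.63  -0.21] [[-1.81  0.49]
 [-0.05 -0.77]
 [ 0.89 -0.69]
 [ 0.33  0.3 ]]
```

```bash
cat > ov.py <<'E'
from h import *
def box(x0,x1,y0,y1,z0,z1):
    c=np.array([(x,y,z) for x in(x0,x1) for y in(y0,y1) for z in(z0,z1)],float)
    E=[(i,j) for i in range(8) for j in range(i) if (c[i]!=c[j]).sum()==1]
    return c,E
def draw(n,img,o,s,pose,boxes,col=(0,255,0)):
    x,y,a=pose
    for b in boxes:
        c,E=box(*b); w=np.c_[x+np.cos(a)*c[:,0]-np.sin(a)*c[:,1],y+np.sin(a)*c[:,0]+np.cos(a)*c[:,1],c[:,2]]
        p=(proj(n,w)-o+.5)*s-.5
        for i,j in E: cv2.line(img,tuple(int(v) for v in p[i].round()),tuple(int(v) for v in p[j].round()),col,1,cv2.LINE_AA)
E
python3 - <<'E'
from ov import *
st=(620.5,29.8,.1); pn=(493.5,317,-.21)
B=[(-42.5,42.5,-38.5,38.5,0,136),(-34.5,34.5,-30.5,30.5,136,136.01),(-109,-91,-38,38,97,115)]
P=[(-70,70,-100,100,0,30)]
for nm,n,f,o,s,p,b in(("ts","top","t_stand",(235,175),6,st,B),("ss","side","s_stand",(245,180),7,st,B),("tp","top","t_pan",(108,220),7,pn,P),("sp","side","s_pan",(260,275),6,pn,P)):
    im=cv2.imread(f"pics/{f}.png"); draw(n,im,np.array(o),s,p,b); cv2.imwrite(f"pics/o_{nm}.png",im)
a=[cv2.imread(f"pics/o_{k}.png") for k in("ts","ss","tp","sp")]
for i,(p,q) in enumerate(((0,1),(2,3))):
    h=520; cv2.imwrite(f"pics/o{i}.png",cv2.resize(np.hstack([cv2.resize(a[k],(int(a[k].shape[1]*h/a[k].shape[0]),h)) for k in(p,q)]),(800,400)) if 0 else np.hstack([cv2.resize(a[k],(400,int(a[k].shape[0]*400/a[k].shape[1])))[:300] if 0 else cv2.resize(a[k],(400,500)) for k in(p,q)]))
E
```

```text
(no output)
```

View pics/o0.png

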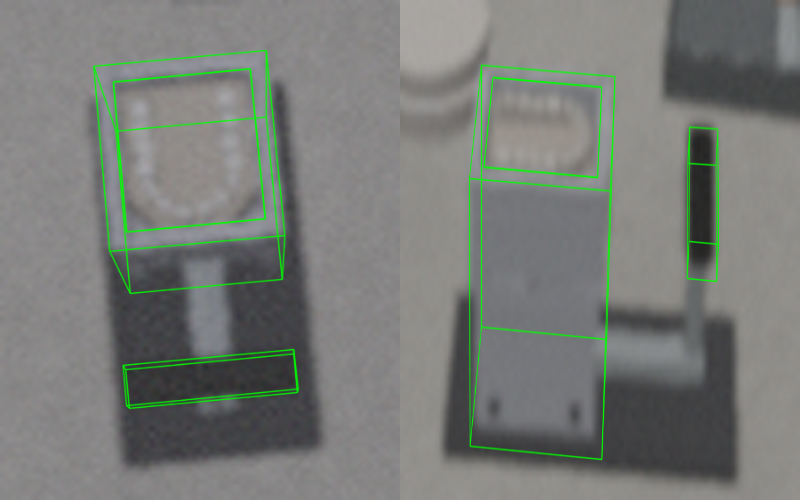

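View pics/o1.png

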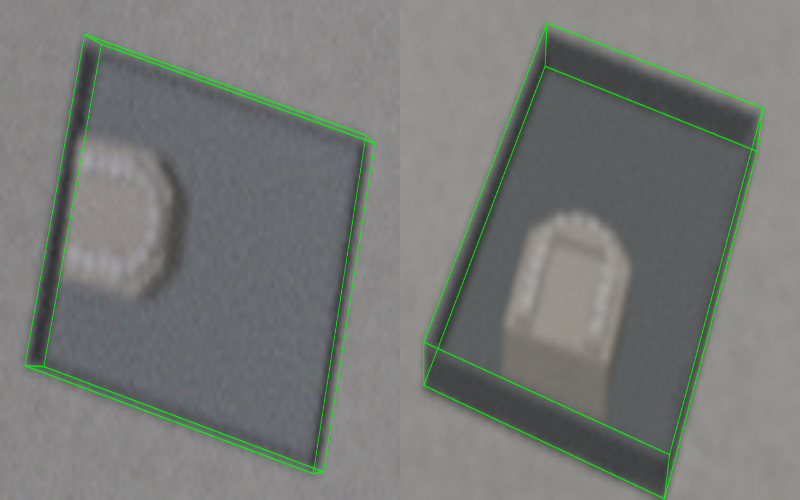

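The pictures show the stand centre near (620, 30) at yaw 0.10, and the pan near (493, 317) at yaw −0.21. The overlays agree to within 2–3 mm. The bar is at about (521, 20, 106), so I'm moving above it.

```bash
python3 -m creep '[{"grip":0.6,"dx":16,"dy":-27,"dz":5,"twist":-0.056},{"grip":0.6,"dx":32,"dy":-54,"dz":10,"twist":-0.112},{"grip":0.6,"dx":47,"dy":-81,"dz":15,"twist":-0.168},{"grip":0.6,"dx":63,"dy":-108,"dz":20,"twist":-0.224},{"grip":0.6,"dx":79,"dy":-136,"dz":20,"twist":-0.28}]'
python3 -m creep '[{"grip":0.6,"dx":16,"dy":-27,"dz":0,"twist":-0.056},{"grip":0.6,"dx":32,"dy":-54,"dz":0,"twist":-0.112},{"grip":0.6,"dx":47,"dy":-81,"dz":0,"twist":-0.168},{"grip":0.6,"dx":63,"dy":-108,"dz":0,"twist":-0.224},{"grip":0.6,"dx":79,"dy":-136,"dz":0,"twist":-0.28}]'
python3 -m creep '[{"grip":0.6,"dx":16,"dy":-27,"dz":0,"twist":-0.056},{"grip":0.6,"dx":32,"dy":-54,"dz":0,"twist":-0.112},{"grip":0.6,"dx":47,"dy":-81,"dz":0,"twist":-0.168},{"grip":0.6,"dx":63,"dy":-108,"dz":0,"twist":-0.224},{"grip":0.6,"dx":79,"dy":-136,"dz":0,"twist":-0.28}]'
python3 -m creep '[{"grip":0.6,"dx":16,"dy":-27,"dz":0,"twist":-0.056},{"grip":0.6,"dx":32,"dy":-54,"dz":0,"twist":-0.112},{"grip":0.6,"dx":47,"dy":-81,"dz":0,"twist":-0.168},{"grip":0.6,"dx":63,"dy":-108,"dz":0,"twist":-0.224},{"grip":0.6,"dx":79,"dy":-136,"dz":0,"twist":-0.28}]'
```

```text
time: 0.52
position: [285.2, 426.8, 237.5]
tcp_rot: [-0.0, 0.892, 0.452, 0.0]
force: [0.7, -0.2, 0.9]
width: 57.7
time: 0.93
position: [363.9, 290.2, 236.8]
tcp_rot: [0.0, 0.946, 0.323, -0.0]
force: [1.8, 0.3, -0.2]
width: 52.6
time: 1.35
position: [442.8, 154.2, 236.7]
tcp_rot: [-0.0, 0.982, 0.188, -0.0]
force: [0.5, 0.6, 0.5]
width: 52.6
time: 1.77
position: [521.8, 18.3, 236.6]
tcp_rot: [-0.0, 0.999, 0.049, -0.0]
force: [0.1, 0.7, 0.8]
width: 52.8
```

```bash
python3 -m creep '[{"grip":0.6,"dz":-30},{"grip":0.6,"dz":-60},{"grip":0.6,"dz":-75},{"grip":0.6,"dz":-80},{"grip":0.6,"dz":-80}]'; python3 - <<'E'
from h import *
crop("top","pics/t1.png",220,170,100,110,5.4); crop("side","pics/s1.png",245,120,120,135,4.4)
a,b=[cv2.imread(f"pics/{k}1.png") for k in"ts"]; h=min(a.shape[0],b.shape[0]); cv2.imwrite("pics/c1.png",cv2.resize(np.hstack([a[:h],b[:h]]),None,fx=.74,fy=.74))
E
```

```text
invalid input
```

View pics/c1.png

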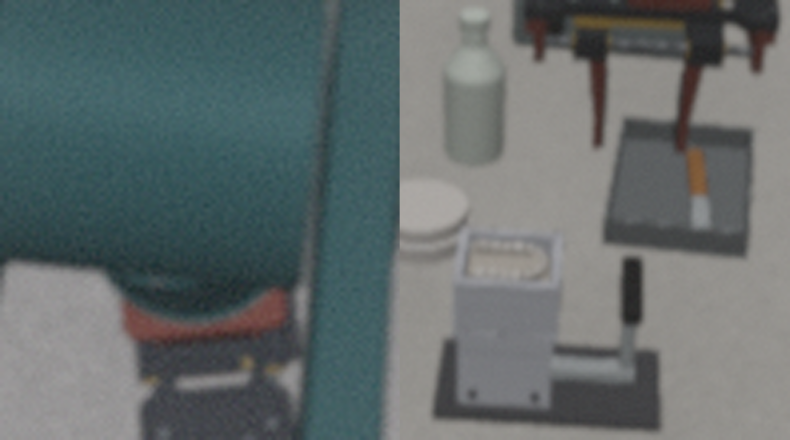

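The rows need every key, so that call was refused. The top camera is blocked by the arm, but the side view shows the fingers above the bar. I'm lowering in two stages.

```bash
python3 -m creep '[{"grip":0.6,"dx":0,"dy":1,"dz":-30,"twist":0},{"grip":0.6,"dx":0,"dy":1,"dz":-60,"twist":0},{"grip":0.6,"dx":0,"dy":1,"dz":-80,"twist":0},{"grip":0.6,"dx":0,"dy":1,"dz":-90,"twist":0},{"grip":0.6,"dx":0,"dy":1,"dz":-90,"twist":0}]'; python3 - <<'E'
from h import *
crop("side","pics/s2.png",245,120,120,135,5)
E
```

```text
time: 2.28
position: [519.2, 21.3, 144.7]
tcp_rot: [-0.0, 0.999, 0.051, -0.003]
force: [0.7, -0.2, 0.1]
width: 52.8
```

View pics/s2.png

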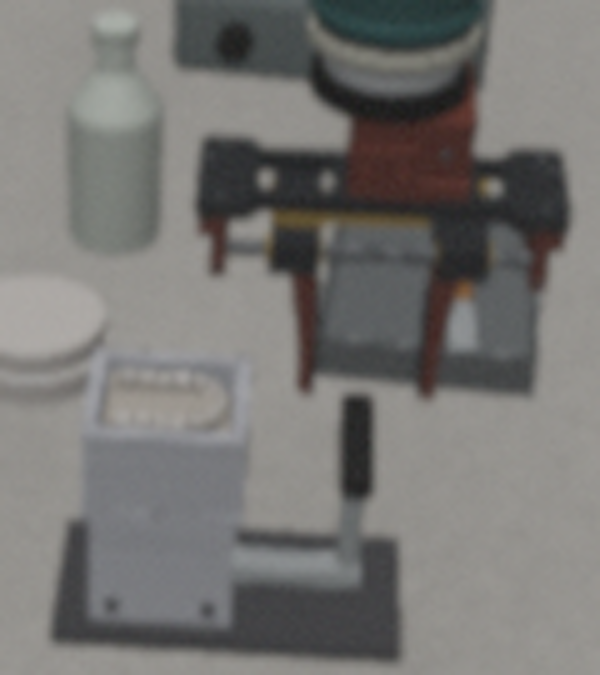

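```bash
python3 - <<'E'
from h import *
s=manip.get_state(); print(s["position"],s["tcp_rot"],s["time"])
f=lambda p:(proj("side",p)-[245,120]+.5)*5-.5
p=s["position"]
for d in(-26.4,26.4): print("tip",f([p[0]+d*.995,p[1]+d*.1,p[2]-17]))
for y in(-38,0,38): print("bar top",f([521-.1*y,19.8+y,115]), "at 118",f([521-.1*y,19.8+y,118]))
E
```

```text
[520.55089234  21.19019523 146.21504954] [-2.60014127e-04  9.98706693e-01  5.08243457e-02 -1.32643920e-03] 2.3333
tip [[413.83306362 420.08842308]]
tip [[311.97679122 414.39530232]]
bar top [[360.47073322 395.34975545]] at 118 [[360.8667282  390.79530008]]
bar top [[360.31964638 437.5479702 ]] at 118 [[360.72558811 432.94154819]]
bar top [[360.16059916 481.96949863]] at 118 [[360.57699994 477.31188892]]
```

```bash
python3 - <<'E'
from h import *
p=np.array([521.8,18.3,236.6]);
for k in(0,17): print("s1 at z-",k,proj("side",p-[0,0,k]))
p=np.array([520.5,21.2,145.5]);
for k in(0,17): print("s2",k,proj("side",p-[0,0,k]))
E
```

```text
s1 at z- 0 [[319.90223133 166.9922368 ]]
s1 at z- 17 [[319.38750841 172.86411655]]
s2 0 [[317.64020808 197.93976112]]
s2 17 [[317.16859147 203.27463327]]
```

```bash
python3 - <<'E'
from h import *
im=vision.camera("side"); cv2.imwrite("pics/s3.png",cv2.resize(im[140:230,280:365],None,fx=7,fy=6.5,interpolation=cv2.INTER_CUBIC))
print(manip.get_state()["position"])
E
```

```text
[521.67829365  21.04235626 147.33037474]
```

View pics/s3.png

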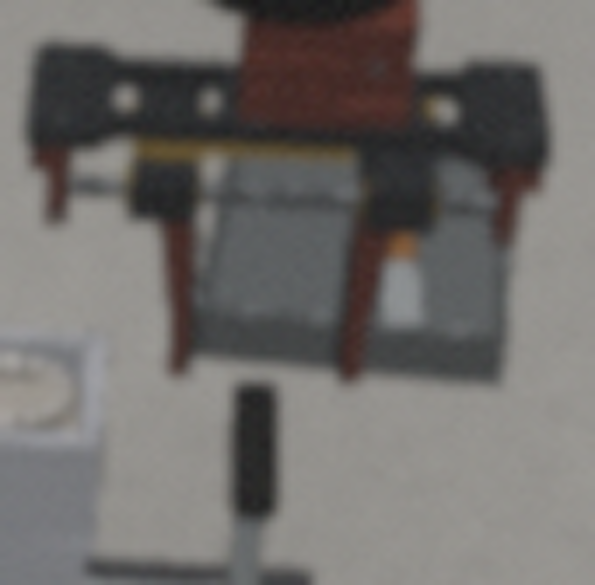

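```bash
python3 - <<'E'
from h import *
p=np.array([205.4,563.2,216.3]); d=np.array([np.cos(1.221),np.sin(1.221),0])
for k in(17,0,-17,-61):
  for o in(-44,44): print(k,o,proj("side",p+o*d-[0,0,k]))
s=cv2.imread("pics/side0.png"); cv2.imwrite("pics/s0g.png",cv2.resize(s[270:420,460:560],None,fx=5,fy=4,interpolation=cv2.INTER_CUBIC))
E
```

```text
17 -44 [[501.86592867 379.13853099]]
17 44 [[492.25799484 427.76354041]]
0 -44 [[505.45953869 372.71622172]]
0 44 [[496.04447636 421.51843625]]
-17 -44 [[509.16342007 366.09684133]]
-17 44 [[499.95873005 415.06259543]]
-61 -44 [[519.29952978 347.9821236 ]]
-61 44 [[510.73109071 397.29556975]]
```

View pics/s0g.png

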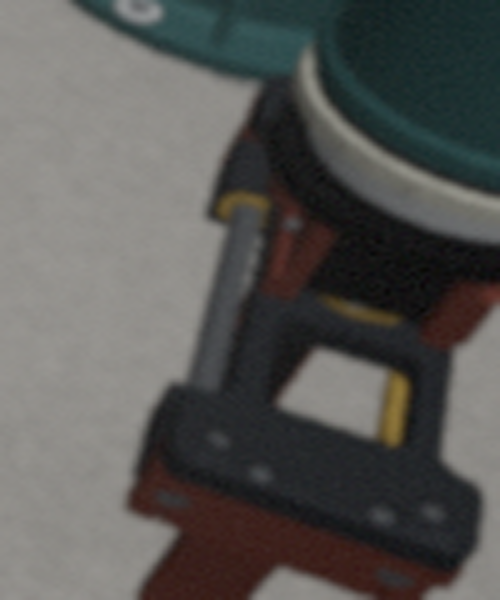

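The fingertips appear 5–7 px higher in the side view than predicted. I'm descending carefully around the bar, where nothing obstructs the fingers, to resolve the difference.

```bash
python3 -m creep '[{"grip":0.6,"dx":0,"dy":0,"dz":-8,"twist":0},{"grip":0.6,"dx":0,"dy":0,"dz":-16,"twist":0},{"grip":0.6,"dx":0,"dy":0,"dz":-24,"twist":0},{"grip":0.6,"dx":0,"dy":0,"dz":-32,"twist":0},{"grip":0.6,"dx":0,"dy":0,"dz":-35,"twist":0}]'; python3 - <<'E'
from h import *
im=vision.camera("side"); cv2.imwrite("pics/s4.png",cv2.resize(im[150:240,275:360],None,fx=7,fy=6.5,interpolation=cv2.INTER_CUBIC))
s=manip.get_state(); print(s["position"],s["force"])
E
```

```text
time: 2.8
position: [520.8, 20.7, 110.6]
tcp_rot: [-0.0, 0.999, 0.05, -0.001]
force: [0.3, 0.0, -0.5]
width: 52.3
[520.63365758  20.70093197 110.47142521] [-0.20584489 -0.10524456 -0.54490667]
```

View pics/s4.png

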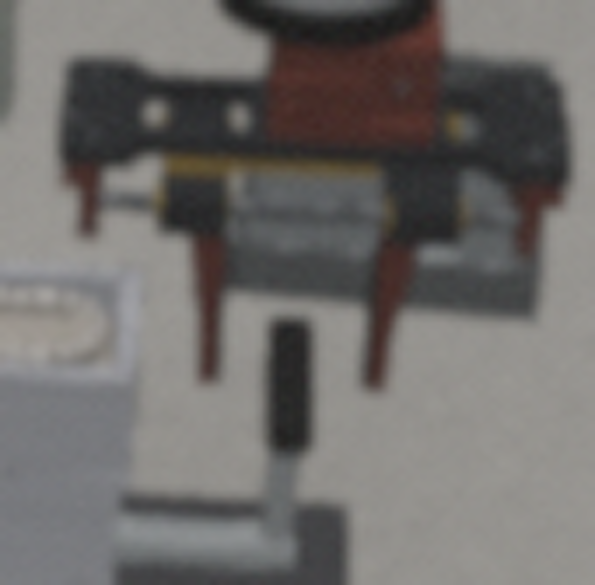

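```bash
python3 -m creep '[{"grip":0.6,"dx":0,"dy":0,"dz":-5,"twist":0},{"grip":0.6,"dx":0,"dy":0,"dz":-10,"twist":0},{"grip":0.3,"dx":0,"dy":0,"dz":-10,"twist":0},{"grip":0.3,"dx":0,"dy":0,"dz":-10,"twist":0},{"grip":0.3,"dx":0,"dy":0,"dz":-10,"twist":0}]'; python3 - <<'E'
from h import *
im=vision.camera("side"); cv2.imwrite("pics/s5.png",cv2.resize(im[150:240,275:360],None,fx=7,fy=6.5,interpolation=cv2.INTER_CUBIC))
im=vision.camera("top"); cv2.imwrite("pics/t5.png",im)
s=manip.get_state(); print(s["position"],s["force"])
E
```

```text
time: 3.27
position: [521.7, 20.6, 102.0]
tcp_rot: [0.0, 0.999, 0.05, 0.0]
force: [0.1, 0.0, 0.1]
width: 36.2
[521.88675455  20.60708236 102.16790517] [ 0.1725558  -0.78210953 -0.08493709]
```

View pics/s5.png

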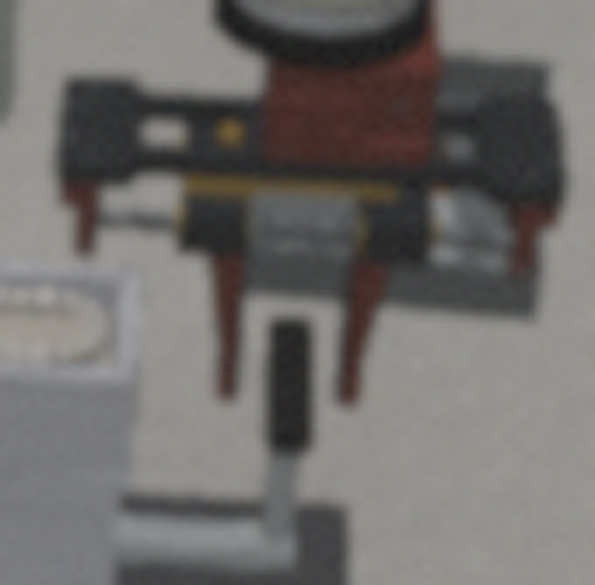

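View pics/t5.png

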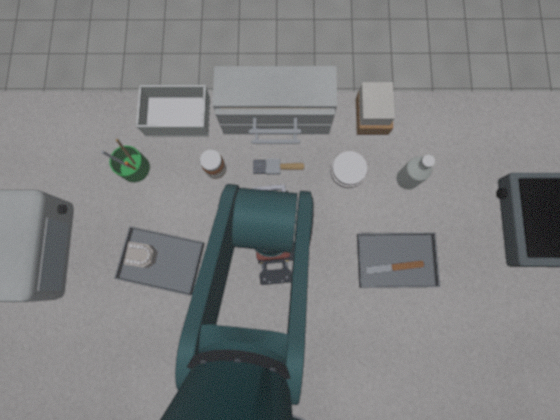

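```bash
python3 - <<'E'
from h import *
t=cv2.imread("pics/t5.png"); cv2.imwrite("pics/t5c.png",cv2.resize(t[225:295,240:310],None,fx=8,fy=8,interpolation=cv2.INTER_CUBIC))
f=lambda p:(proj("top",p)-[240,225]+.5)*8-.5
s5=lambda p:(proj("side",p)-[275,150]+.5)*[7,6.5]-.5
c,s=.995,.1
for d in(-60,-89):
  for w in(-37,0,37):
    for z in(165,200): p=[521.8+c*d-s*w,20.6+s*d+c*w,z]; print(d,w,z,f(p),s5(p))
for x in(-24,24): print(s5([521.8+c*x,20.6+s*x,85]))
E
```

```text
-60 -37 165 [[421.51554935 356.93923942]] [[463.2647838  228.57191787]]
-60 -37 200 [[424.18254683 352.02846413]] [[473.13146811 154.58509039]]
-60 0 165 [[287.54913642 369.79787794]] [[467.41662079 280.97932822]]
-60 0 200 [[284.52612138 365.431723  ]] [[477.6189949  206.05051476]]
-60 37 165 [[153.49821322 382.6646281 ]] [[471.78666299 336.14107839]]
-60 37 200 [[144.77785252 378.84379637]] [[482.34693577 260.27313996]]
-89 -37 165 [[432.13382442 463.80479866]] [[541.55095843 232.47217454]]
-89 -37 200 [[435.27300479 463.42963575]] [[552.87097276 158.46089042]]
-89 0 165 [[297.29419349 476.78149261]] [[547.71539936 285.04822539]]
-89 0 200 [[294.66734614 476.96121639]] [[559.44751684 210.09624344]]
-89 37 165 [[162.36894467 489.76642624]] [[554.20425603 340.39119361]]
-89 37 200 [[153.9685887  490.50175665]] [[566.3768745 264.5016917]]
[[350.12951967 437.17038098]]
[[223.48604958 430.41753913]]
```

View pics/t5c.png

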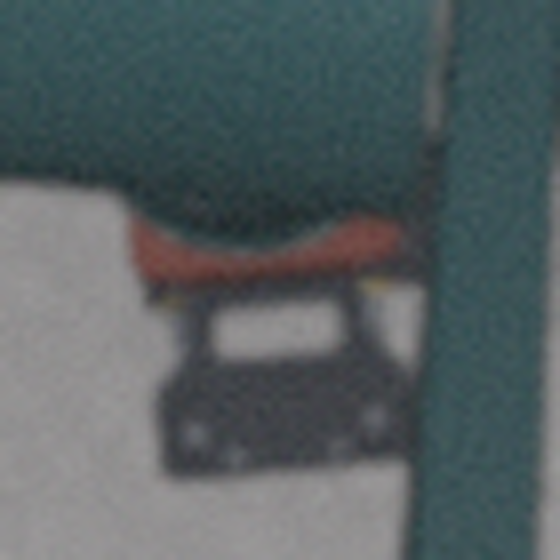

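```bash
python3 - <<'E'
from h import *
t=cv2.imread("pics/top0.png"); s=cv2.imread("pics/side0.png")
r=lambda im,x,y,w,h,f:cv2.resize(im[y:y+h,x:x+w],None,fx=f,fy=f,interpolation=cv2.INTER_CUBIC)
A=np.hstack([r(t,190,140,45,45,6),r(s,195,230,45,60,6)[:270]])
B=np.hstack([r(t,400,145,45,45,6),r(s,245,118,45,60,6)[:270]])
A2=r(s,195,230,45,60,6);B2=r(s,245,118,45,60,6)
cv2.imwrite("pics/jf.png",np.vstack([np.hstack([r(t,190,140,45,60,6),A2]),])); cv2.imwrite("pics/jf2.png",np.hstack([r(t,400,145,45,60,6),B2]))
print(tri((211,160),(217,248)),tri((428,161),(268,126)))
E
```

```text
[745.63279119 184.58475831  77.83997917] [ 719.2795614  -341.05221438  152.22973649]
```

View pics/jf.png

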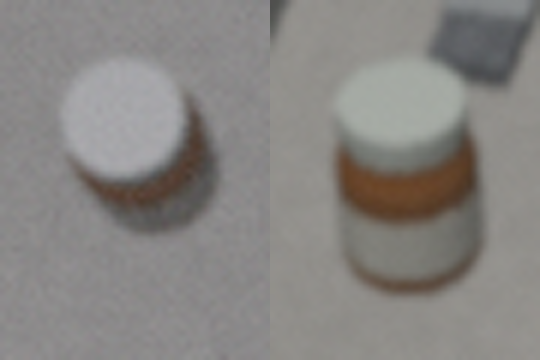

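View pics/jf2.png

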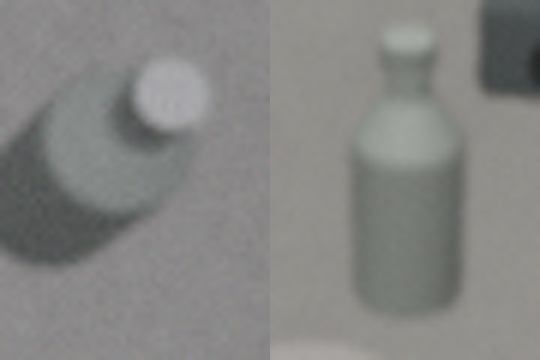

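```bash
python3 -m creep '[{"grip":0.25,"dx":0,"dy":0,"dz":-4,"twist":0},{"grip":0.15,"dx":0,"dy":0,"dz":-4,"twist":0},{"grip":0.1,"dx":0,"dy":0,"dz":-4,"twist":0},{"grip":0.05,"dx":0,"dy":0,"dz":-4,"twist":0},{"grip":0,"dx":0,"dy":0,"dz":-4,"twist":0}]';python3 -m creep '[{"grip":0,"dx":0,"dy":0,"dz":0,"twist":0},{"grip":0,"dx":0,"dy":0,"dz":0,"twist":0}]'; python3 - <<'E'
from h import *
im=vision.camera("side"); cv2.imwrite("pics/s6.png",cv2.resize(im[150:240,275:360],None,fx=7,fy=6.5,interpolation=cv2.INTER_CUBIC))
s=manip.get_state(); print(s["position"],s["force"],s["width"])
print(tri((210.3,159.7),(216.8,246.7)),tri((428.5,160.8),(268,124.7)))
E
```

```text
time: 3.78
position: [520.6, 20.6, 97.6]
tcp_rot: [0.0, 0.999, 0.051, -0.001]
force: [-1.9, -0.7, -2.7]
width: 17.7
time: 3.95
position: [520.7, 20.6, 97.5]
tcp_rot: [0.0, 0.999, 0.051, -0.001]
force: [-2.1, -0.9, -3.2]
width: 17.7
[520.67097254  20.58775679  97.542741  ] [-2.30502844 -2.11021853 -3.69547323] 17.792056158970244
[745.20297153 185.45599152  82.74605433] [ 718.71501604 -340.43321138  157.02345528]
```

View pics/s6.png

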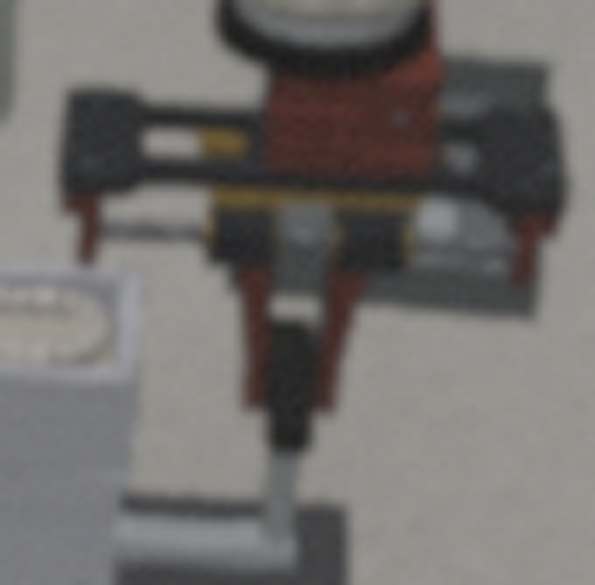

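```bash
python3 -m creep '[{"grip":0,"dx":0,"dy":0,"dz":3,"twist":0},{"grip":0,"dx":0,"dy":0,"dz":6,"twist":0},{"grip":0,"dx":0,"dy":0,"dz":9,"twist":0},{"grip":0,"dx":0,"dy":0,"dz":12,"twist":0},{"grip":0,"dx":0,"dy":0,"dz":15,"twist":0}]'; python3 - <<'E'
from h import *
im=vision.camera("side"); cv2.imwrite("pics/s7.png",cv2.resize(im[150:240,245:360],None,fx=6,fy=6,interpolation=cv2.INTER_CUBIC))
E
```

```text
time: 4.42
position: [520.7, 20.6, 112.6]
tcp_rot: [-0.0, 0.999, 0.05, -0.001]
force: [-1.5, -2.3, -13.0]
width: 18.0
```

View pics/s7.png

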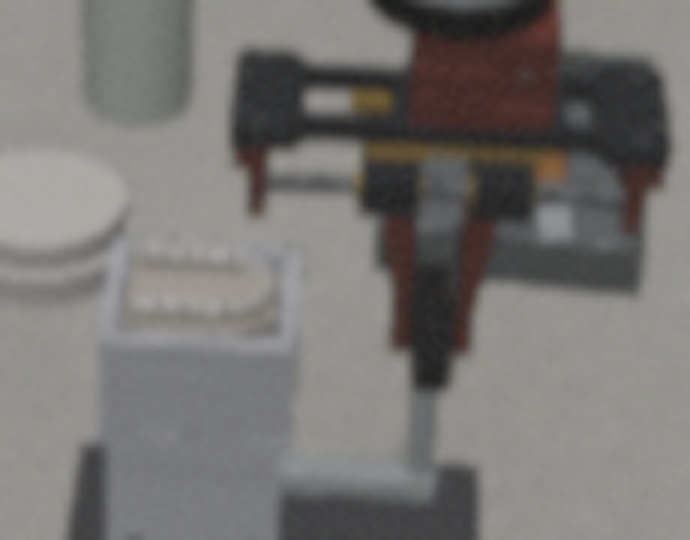

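The bar follows the gripper at a load of about 13 N, and the model is rising.

```bash
python3 -m creep '[{"grip":0,"dx":0,"dy":0,"dz":4,"twist":0},{"grip":0,"dx":0,"dy":0,"dz":8,"twist":0},{"grip":0,"dx":0,"dy":0,"dz":12,"twist":0},{"grip":0,"dx":0,"dy":0,"dz":16,"twist":0},{"grip":0,"dx":0,"dy":0,"dz":20,"twist":0}]';python3 -m creep '[{"grip":0,"dx":0,"dy":0,"dz":3,"twist":0},{"grip":0,"dx":0,"dy":0,"dz":6,"twist":0},{"grip":0,"dx":0,"dy":0,"dz":9,"twist":0},{"grip":0,"dx":0,"dy":0,"dz":11,"twist":0},{"grip":0,"dx":0,"dy":0,"dz":12,"twist":0}]'
```

```text
time: 4.88
position: [520.7, 20.6, 133.1]
tcp_rot: [-0.0, 0.999, 0.051, -0.001]
force: [-4.7, -3.1, -13.4]
width: 17.9
time: 5.3
position: [520.7, 20.6, 145.2]
tcp_rot: [0.0, 0.999, 0.051, -0.001]
force: [-5.0, -3.6, -13.9]
width: 18.1
```

Raised 47.6 mm so far. I'm continuing in small steps until the stop shows up in the force.

```bash
python3 -m creep '[{"grip":0,"dx":0,"dy":0,"dz":1,"twist":0},{"grip":0,"dx":0,"dy":0,"dz":2,"twist":0},{"grip":0,"dx":0,"dy":0,"dz":2,"twist":0}]';python3 -m creep '[{"grip":0,"dx":0,"dy":0,"dz":1,"twist":0},{"grip":0,"dx":0,"dy":0,"dz":2,"twist":0},{"grip":0,"dx":0,"dy":0,"dz":2,"twist":0}]'
```

```text
time: 5.55
position: [520.7, 20.6, 146.7]
tcp_rot: [-0.0, 0.999, 0.051, -0.001]
force: [-3.9, -3.3, -16.1]
width: 17.7
time: 5.8
position: [520.7, 20.6, 146.8]
tcp_rot: [-0.0, 0.999, 0.05, -0.001]
force: [1.1, -3.4, -33.6]
width: 17.5
```

```bash
python3 -m creep '[{"grip":0,"dx":0,"dy":0,"dz":-3,"twist":0},{"grip":0.4,"dx":0,"dy":0,"dz":-3,"twist":0},{"grip":0.4,"dx":0,"dy":0,"dz":-3,"twist":0},{"grip":0.4,"dx":0,"dy":0,"dz":-3,"twist":0},{"grip":0.4,"dx":0,"dy":0,"dz":-3,"twist":0}]';python3 -m creep '[{"grip":0.4,"dx":0,"dy":0,"dz":15,"twist":0},{"grip":0.4,"dx":0,"dy":0,"dz":35,"twist":0},{"grip":0.4,"dx":0,"dy":0,"dz":55,"twist":0},{"grip":0.2,"dx":0,"dy":0,"dz":60,"twist":0},{"grip":0,"dx":0,"dy":0,"dz":60,"twist":0}]'; python3 - <<'E'
from h import *
im=vision.camera("side"); cv2.imwrite("pics/s8.png",cv2.resize(im[120:240,245:360],None,fx=6,fy=5,interpolation=cv2.INTER_CUBIC))
E
```

```text
time: 6.22
position: [524.8, 20.7, 148.0]
tcp_rot: [0.0, 0.999, 0.05, 0.003]
force: [-0.7, -0.6, 0.1]
width: 34.7
time: 6.63
position: [524.1, 20.6, 208.3]
tcp_rot: [0.0, 0.999, 0.05, 0.003]
force: [-0.6, -0.2, 0.2]
width: 25.3
```

View pics/s8.png

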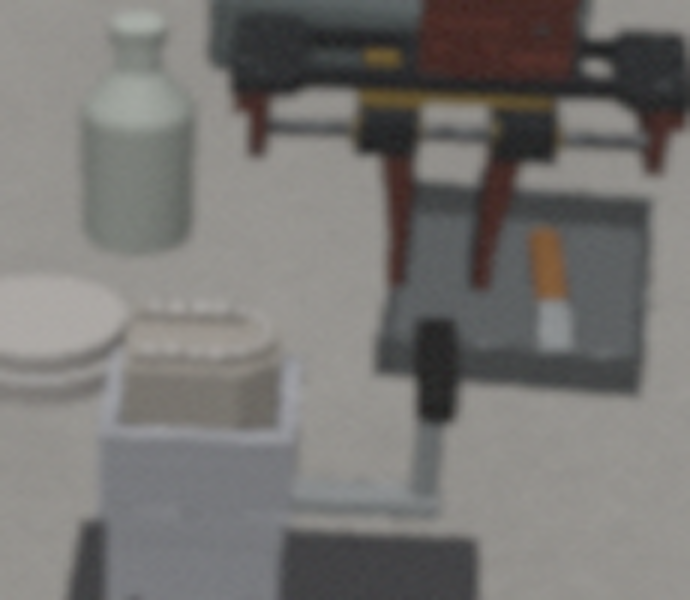

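The model now stands clear of the cell and the bar stays up. I'm checking the true fingertip length by touching the bar top, known to be at z = 167 mm, with closed fingers.

```bash
python3 -m creep '[{"grip":0,"dx":-3,"dy":0,"dz":-8,"twist":0},{"grip":0,"dx":-3,"dy":0,"dz":-16,"twist":0},{"grip":0,"dx":-3,"dy":0,"dz":-20,"twist":0},{"grip":0,"dx":-3,"dy":0,"dz":-20,"twist":0}]'; for i in 1 2 3; do python3 -m creep '[{"grip":0,"dx":0,"dy":0,"dz":-1,"twist":0},{"grip":0,"dx":0,"dy":0,"dz":-2,"twist":0}]' | egrep 'pos|for'; done
```

```text
time: 7.02
position: [516.8, 20.8, 183.5]
tcp_rot: [-0.0, 0.999, 0.05, -0.002]
force: [0.2, -0.8, 0.8]
width: 0.3
position: [518.6, 20.6, 183.4]
force: [0.1, -0.4, -0.2]
position: [518.9, 20.6, 182.0]
force: [0.1, -1.5, 0.2]
position: [518.7, 20.6, 180.0]
force: [0.8, -0.4, 0.1]
```

```bash
for i in 1 2 3; do python3 -m creep '[{"grip":0,"dx":0,"dy":0,"dz":-1,"twist":0},{"grip":0,"dx":0,"dy":0,"dz":-2,"twist":0}]' | egrep 'pos|for'; done
```

```text
position: [518.7, 20.6, 177.9]
force: [0.3, -0.0, -0.0]
position: [518.6, 20.6, 175.9]
force: [0.1, 0.1, -0.5]
position: [518.6, 20.6, 173.8]
force: [0.1, 0.4, -0.7]
```

```bash
for i in 1 2; do python3 -m creep '[{"grip":0,"dx":0,"dy":0,"dz":-1,"twist":0},{"grip":0,"dx":0,"dy":0,"dz":-2,"twist":0}]' | egrep 'pos|for'; done;  python3 - <<'E'
from h import *
im=vision.camera("side"); cv2.imwrite("pics/s9.png",cv2.resize(im[120:240,245:360],None,fx=6,fy=5,interpolation=cv2.INTER_CUBIC))
E
```

```text
position: [518.6, 20.6, 171.8]
force: [-0.0, -0.7, 0.5]
position: [518.6, 20.6, 169.8]
force: [0.1, -0.3, -0.1]
```

View pics/s9.png

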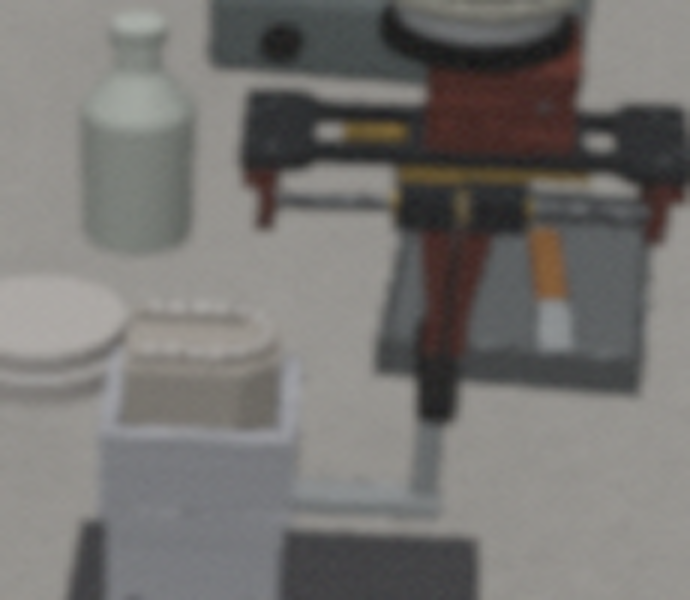

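```bash
for i in 1 2 3; do python3 -m creep '[{"grip":0,"dx":0,"dy":0,"dz":-1,"twist":0},{"grip":0,"dx":0,"dy":0,"dz":-1.5,"twist":0}]' | egrep 'pos|for'; done
```

```text
position: [518.6, 20.6, 168.3]
force: [-0.8, 0.1, 0.3]
position: [518.6, 20.6, 166.8]
force: [-0.7, 0.4, -0.5]
position: [518.6, 20.6, 165.3]
force: [-0.1, 0.7, 0.3]
```

```bash
for i in 1 2 3; do python3 -m creep '[{"grip":0,"dx":0,"dy":0,"dz":-1,"twist":0},{"grip":0,"dx":0,"dy":0,"dz":-1.5,"twist":0}]' | egrep 'pos|for'; done;  python3 - <<'E'
from h import *
im=vision.camera("side"); cv2.imwrite("pics/s10.png",cv2.resize(im[120:240,245:360],None,fx=6,fy=5,interpolation=cv2.INTER_CUBIC))
E
```

```text
position: [518.6, 20.6, 163.8]
force: [0.2, 0.1, -0.7]
position: [518.6, 20.7, 162.3]
force: [0.6, -0.8, 0.4]
position: [518.6, 20.6, 160.9]
force: [-1.2, 0.2, 4.7]
```

View pics/s10.png

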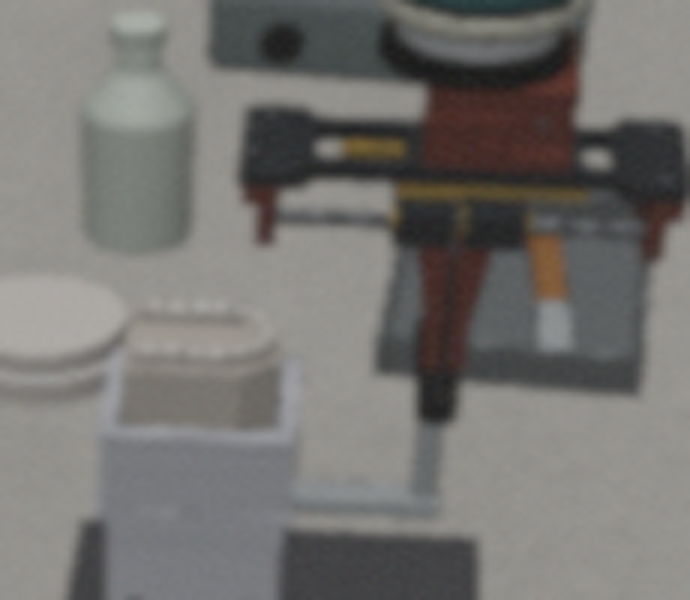

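With no force until TCP z ≈ 161, the tips touch the 167 mm bar top there. The true tip height is therefore about reported z + 6, not z − 17, which agrees with the image offset. I'll plan with that from here. Next I'm lifting and turning above the model.

```bash
python3 -m creep '[{"grip":0,"dx":0,"dy":0,"dz":20,"twist":0},{"grip":0.3,"dx":0,"dy":0,"dz":45,"twist":0},{"grip":0.6,"dx":0,"dy":0,"dz":70,"twist":-0.1},{"grip":1,"dx":5,"dy":0,"dz":75,"twist":-0.22},{"grip":1,"dx":15,"dy":1,"dz":75,"twist":-0.34}]'
python3 -m creep '[{"grip":1,"dx":15,"dy":1,"dz":0,"twist":-0.12},{"grip":1,"dx":30,"dy":2,"dz":0,"twist":-0.24},{"grip":1,"dx":45,"dy":4,"dz":0,"twist":-0.36},{"grip":1,"dx":60,"dy":6,"dz":0,"twist":-0.48},{"grip":1,"dx":75,"dy":8,"dz":0,"twist":-0.6}]'
python3 -m creep '[{"grip":1,"dx":10,"dy":1,"dz":0,"twist":-0.12},{"grip":1,"dx":16,"dy":1,"dz":0,"twist":-0.24},{"grip":1,"dx":16,"dy":1,"dz":0,"twist":-0.36},{"grip":1,"dx":16,"dy":1,"dz":0,"twist":-0.48},{"grip":1,"dx":16,"dy":1,"dz":0,"twist":-0.63}]'
python3 -m creep '[{"grip":1,"dx":0,"dy":0,"dz":0,"twist":0}]'; python3 - <<'E'
from h import *
im=vision.camera("side"); cv2.imwrite("pics/s11.png",cv2.resize(im[110:230,225:345],None,fx=5,fy=5,interpolation=cv2.INTER_CUBIC))
im=vision.camera("top"); cv2.imwrite("pics/t11.png",cv2.resize(im[130:270,210:340],None,fx=4,fy=4,interpolation=cv2.INTER_CUBIC))
s=manip.get_state(); p=s["position"];q=s["tcp_rot"]; print(p,2*np.arctan2(q[2],q[1]))
E
```

```text
time: 9.87
position: [534.5, 21.5, 238.5]
tcp_rot: [-0.0, 0.993, -0.122, 0.002]
force: [0.0, 0.5, 0.5]
width: 23.7
time: 10.28
position: [609.2, 29.7, 235.8]
tcp_rot: [-0.0, 0.912, -0.41, -0.0]
force: [-0.5, 1.2, -0.6]
width: 56.8
time: 10.7
position: [624.7, 30.7, 235.6]
tcp_rot: [0.0, 0.749, -0.663, -0.0]
force: [-0.2, -0.0, -0.2]
width: 87.2
time: 10.78
position: [624.6, 30.6, 235.7]
tcp_rot: [0.0, 0.749, -0.663, -0.0]
force: [0.1, 0.2, 0.4]
width: 87.5
[624.53983026  30.65893439 235.78627212] -1.4399893743161245
```

View pics/s11.png

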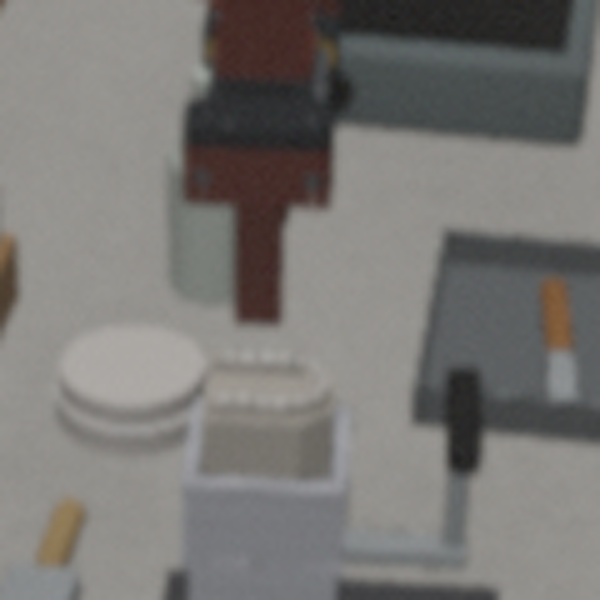

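View pics/t11.png

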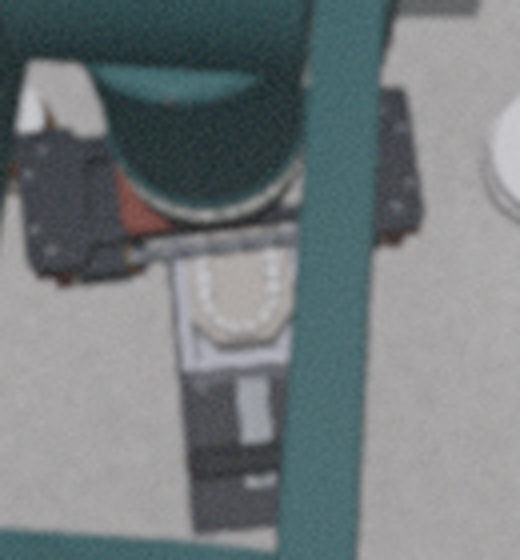

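```bash
python3 - <<'E'
from h import *
for z in(300,330,360): 
  print(z,[((proj("top",[624.5+d*np.cos(-1.44),30.6+d*np.sin(-1.44),z])-[210,130]+.5)*4-.5)[0] for d in(-89,0,89)])
a=.1
for y in(-38.5,38.5): print("cell near rim",(proj("top",[620.5-42.5*np.cos(a)-y*np.sin(a),29.8-42.5*np.sin(a)+y*np.cos(a),136])-[210,130]+.5)*4-.5)
for x,y in((33,0),(-33,0)): print("model top",(proj("top",[620.5+x,29.8+x*.1,170])-[210,130]+.5)*4-.5)
E
```

```text
300 [array([ 43.83889468, 238.10446167]), array([226.84913813, 215.35015295]), array([409.29043541, 192.66658333])]
330 [array([ 33.26390802, 222.44769884]), array([223.86058926, 198.77765627]), array([413.84027206, 175.18423823])]
360 [array([ 21.77487277, 205.4376443 ]), array([220.61416213, 180.77513895]), array([418.78204577, 156.19590964])]
cell near rim [[313.26655262 358.29066112]]
cell near rim [[181.69693178 370.77263104]]
model top [[233.65965933 224.52689113]]
model top [[243.9960202  338.47099504]]
```

```bash
python3 -m creep '[{"grip":1,"dx":-2,"dy":-0.5,"dz":-25,"twist":-0.03},{"grip":1,"dx":-2,"dy":-0.5,"dz":-50,"twist":-0.03},{"grip":1,"dx":-2,"dy":-0.5,"dz":-70,"twist":-0.03},{"grip":1,"dx":-2,"dy":-0.5,"dz":-80,"twist":-0.03},{"grip":1,"dx":-2,"dy":-0.5,"dz":-80,"twist":-0.03}]'
python3 - <<'E'
from h import *
im=vision.camera("side"); cv2.imwrite("pics/s12.png",cv2.resize(im[130:250,225:345],None,fx=5,fy=5,interpolation=cv2.INTER_CUBIC))
E
```

```text
time: 11.3
position: [620.7, 30.2, 153.4]
tcp_rot: [0.001, 0.741, -0.671, -0.002]
force: [0.1, -0.1, -0.2]
width: 88.0
```

View pics/s12.png

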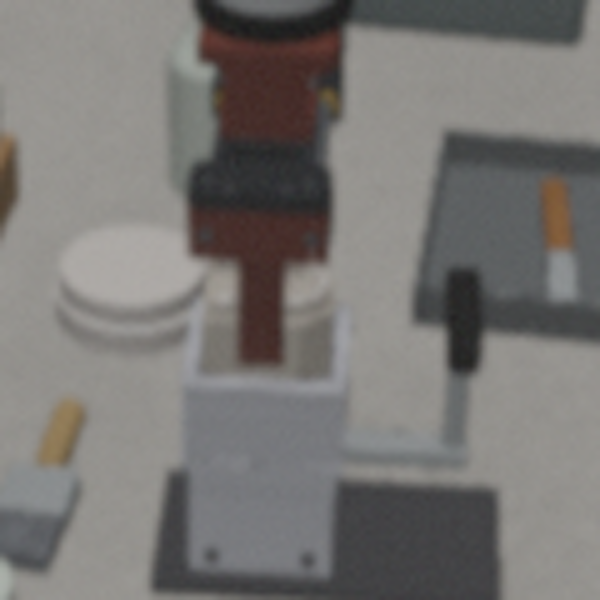

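```bash
python3 - <<'E'
from h import *
p=manip.get_state()["position"]; print(p)
for z in(138,155,161,167): print(z,(proj("side",[p[0],p[1]+44+3,z])-[225,130]+.5)*5-.5)
print("rim",(proj("side",[618,68,136])-[225,130]+.5)*5-.5)
E
```

```text
[621.88378408  30.18208665 155.10101919]
138 [[252.21527951 394.38609109]]
155 [[252.71910971 367.08654408]]
161 [[252.89914446 357.33153706]]
167 [[253.08035164 347.51300345]]
rim [[262.85604468 387.79640771]]
```

```bash
python3 -m creep '[{"grip":1,"dx":2,"dy":0,"dz":-5,"twist":0},{"grip":1,"dx":2,"dy":0,"dz":-10,"twist":0},{"grip":1,"dx":2,"dy":0,"dz":-15,"twist":0},{"grip":1,"dx":2,"dy":0,"dz":-18,"twist":0},{"grip":1,"dx":2,"dy":0,"dz":-18,"twist":0}]'
python3 -m creep '[{"grip":0.85,"dx":0,"dy":0,"dz":0,"twist":0},{"grip":0.75,"dx":0,"dy":0,"dz":0,"twist":0},{"grip":0.7,"dx":0,"dy":0,"dz":0,"twist":0},{"grip":0.7,"dx":0,"dy":0,"dz":0,"twist":0},{"grip":0.7,"dx":0,"dy":0,"dz":0,"twist":0}]'
python3 - <<'E'
from h import *
im=vision.camera("side"); cv2.imwrite("pics/s13.png",cv2.resize(im[150:230,245:325],None,fx=7,fy=7,interpolation=cv2.INTER_CUBIC))
E
```

```text
time: 11.77
position: [624.2, 30.1, 137.4]
tcp_rot: [0.0, 0.741, -0.672, -0.0]
force: [-0.6, -0.5, 0.5]
width: 87.8
time: 12.18
position: [624.7, 30.1, 138.1]
tcp_rot: [-0.0, 0.741, -0.672, 0.0]
force: [0.1, 0.8, 0.9]
width: 61.9
```

View pics/s13.png

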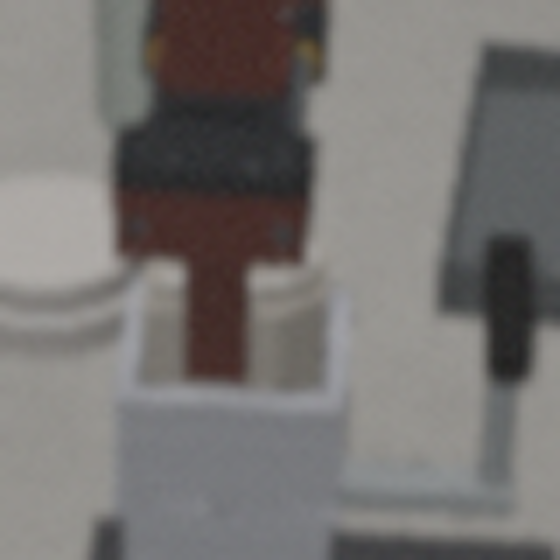

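```bash
python3 -m creep '[{"grip":0.68,"dx":0,"dy":0,"dz":0,"twist":0},{"grip":0.65,"dx":0,"dy":0,"dz":0,"twist":0},{"grip":0.6,"dx":0,"dy":0,"dz":0,"twist":0},{"grip":0.5,"dx":0,"dy":0,"dz":0,"twist":0},{"grip":0.5,"dx":0,"dy":0,"dz":0,"twist":0}]'
python3 -m creep '[{"grip":0.4,"dx":0,"dy":0,"dz":0,"twist":0},{"grip":0.4,"dx":0,"dy":0,"dz":0,"twist":0},{"grip":0.4,"dx":0,"dy":0,"dz":0,"twist":0}]'
```

```text
time: 12.65
position: [624.7, 30.0, 138.0]
tcp_rot: [0.0, 0.74, -0.672, 0.0]
force: [0.3, -0.4, 1.2]
width: 57.6
time: 12.9
position: [624.6, 30.0, 138.0]
tcp_rot: [-0.0, 0.74, -0.672, 0.0]
force: [0.0, -0.8, 1.6]
width: 57.7
```

Width is 57.7 mm, so the model is gripped with almost no sideways force. I'm lifting slowly.

```bash
python3 -m creep '[{"grip":0.4,"dx":0,"dy":0,"dz":3,"twist":0},{"grip":0.4,"dx":0,"dy":0,"dz":7,"twist":0},{"grip":0.4,"dx":0,"dy":0,"dz":12,"twist":0},{"grip":0.4,"dx":0,"dy":0,"dz":20,"twist":0},{"grip":0.4,"dx":0,"dy":0,"dz":30,"twist":0}]'
python3 - <<'E'
from h import *
im=vision.camera("side"); cv2.imwrite("pics/s14.png",cv2.resize(im[120:240,225:345],None,fx=5,fy=5,interpolation=cv2.INTER_CUBIC))
E
```

```text
time: 13.32
position: [624.2, 30.3, 168.2]
tcp_rot: [0.0, 0.74, -0.672, -0.001]
force: [-0.0, 0.2, -2.5]
width: 57.9
```

View pics/s14.png

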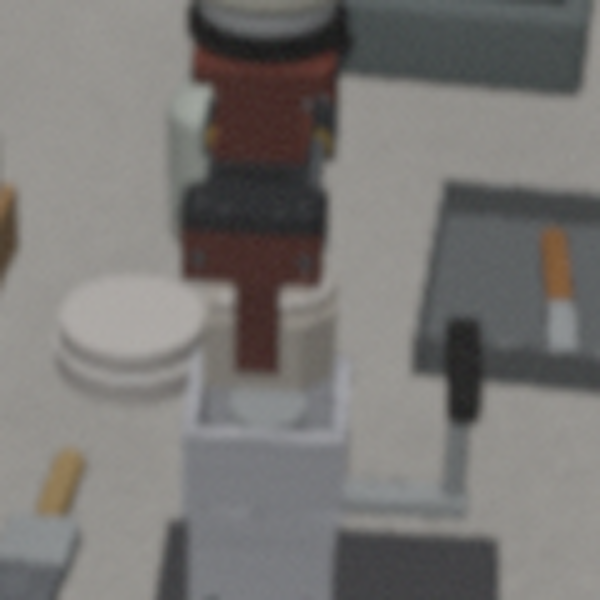

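The model lifted level and the ejector head is visible below it. Now I'm carrying it to the pan while turning it.

```bash
python3 -m creep '[{"grip":0.4,"dx":-3,"dy":5,"dz":10,"twist":0.03},{"grip":0.4,"dx":-10,"dy":17,"dz":20,"twist":0.1},{"grip":0.4,"dx":-19,"dy":33,"dz":25,"twist":0.18},{"grip":0.4,"dx":-29,"dy":50,"dz":25,"twist":0.27},{"grip":0.4,"dx":-39,"dy":68,"dz":25,"twist":0.36}]'
python3 -m creep '[{"grip":0.4,"dx":-10,"dy":18,"dz":0,"twist":0.09},{"grip":0.4,"dx":-20,"dy":36,"dz":0,"twist":0.18},{"grip":0.4,"dx":-30,"dy":54,"dz":0,"twist":0.27},{"grip":0.4,"dx":-40,"dy":72,"dz":0,"twist":0.36},{"grip":0.4,"dx":-50,"dy":90,"dz":0,"twist":0.45}]'
python3 -m creep '[{"grip":0.4,"dx":-10,"dy":18,"dz":0,"twist":0.09},{"grip":0.4,"dx":-20,"dy":36,"dz":-10,"twist":0.18},{"grip":0.4,"dx":-30,"dy":54,"dz":-20,"twist":0.27},{"grip":0.4,"dx":-40,"dy":70,"dz":-30,"twist":0.36},{"grip":0.4,"dx":-50,"dy":86,"dz":-40,"twist":0.454}]'
python3 -m creep '[{"grip":0.4,"dx":0,"dy":0,"dz":-20,"twist":0},{"grip":0.4,"dx":0,"dy":0,"dz":-40,"twist":0},{"grip":0.4,"dx":0,"dy":0,"dz":-50,"twist":0},{"grip":0.4,"dx":0,"dy":0,"dz":-50,"twist":0}]'
python3 - <<'E'
from h import *
s=manip.get_state(); p=s["position"];q=s["tcp_rot"]; print(p,2*np.arctan2(q[2],q[1]))
im=vision.camera("side"); cv2.imwrite("pics/s15.png",cv2.resize(im[220:380,240:380],None,fx=4,fy=3.7,interpolation=cv2.INTER_CUBIC))
im=vision.camera("top"); cv2.imwrite("pics/t15.png",cv2.resize(im[190:320,80:230],None,fx=5,fy=4.5,interpolation=cv2.INTER_CUBIC))
E
```

```text
time: 13.78
position: [585.5, 98.9, 194.2]
tcp_rot: [-0.001, 0.85, -0.526, 0.001]
force: [0.1, -0.4, -2.0]
width: 57.8
time: 14.2
position: [534.8, 189.3, 193.7]
tcp_rot: [-0.0, 0.946, -0.323, 0.0]
force: [1.3, -0.5, -1.5]
width: 57.6
time: 14.62
position: [484.9, 275.3, 153.4]
tcp_rot: [-0.0, 0.995, -0.102, 0.0]
force: [0.2, -0.2, -1.7]
width: 57.9
time: 14.95
position: [483.8, 273.7, 101.3]
tcp_rot: [0.001, 0.995, -0.104, -0.002]
force: [-0.2, -0.3, -1.6]
width: 58.3
[483.75100449 273.69092878 101.30570369] -0.20886195987441225
```

View pics/s15.png

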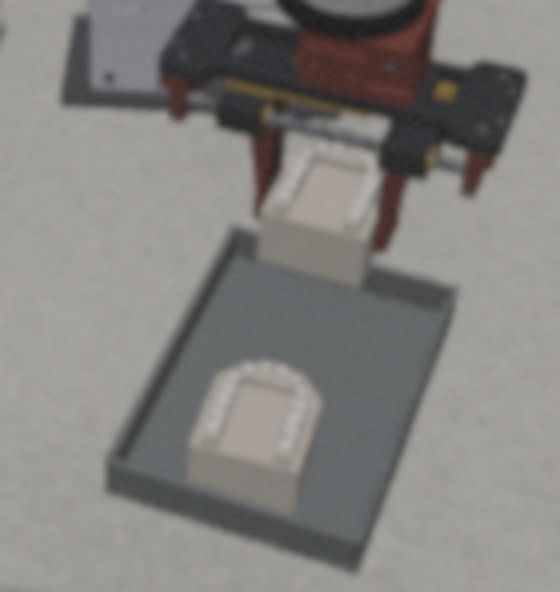

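View pics/t15.png

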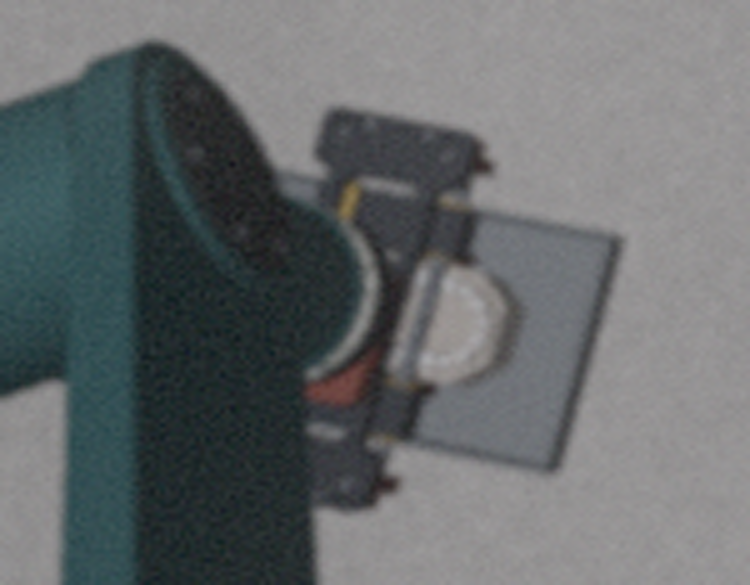

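```bash
python3 - <<'E'
from h import *
def pan(w): 
    a=-.21; d=np.array(w[:2])-[493.5,317]; return np.cos(a)*d[0]+np.sin(a)*d[1],-np.sin(a)*d[0]+np.cos(a)*d[1]
# other model: side crop rear bottom corners & nose teeth, top crop nose
print("nose side",pan(at("side",(240+268/4,220+362/3.7),53)))
print("nose top block",pan(at("top",(108+318/7,220+225/7),44)))
print("back top edge side",pan(at("side",(240+188/4,220+450/3.7),44)),pan(at("side",(240+302/4,220+478/3.7),44)))
# held model: underside z=93: back bottom edge corners
for u in((258,262),(362,288)): print("held back bottom",pan(at("side",(240+u[0]/4,220+u[1]/3.7),93)))
for u in((265,218),(372,245)): print("held back top",pan(at("side",(240+u[0]/4,220+u[1]/3.7),133)))
E
```

```text
nose side (np.float64(6.920338751511268), np.float64(22.4250047592672))
nose top block (np.float64(14.893817357233102), np.float64(14.656934126538749))
back top edge side (np.float64(26.842769691551503), np.float64(89.83501620037768)) (np.float64(-33.08147453044933), np.float64(84.71317009661554))
held back bottom (np.float64(27.248379450908924), np.float64(-13.28200249414224))
held back bottom (np.float64(-30.43060198324609), np.float64(-15.77548807392784))
held back top (np.float64(24.71088177330478), np.float64(-10.544216846661133))
held back top (np.float64(-33.11264503204315), np.float64(-12.31246264177966))
```

The held model is at about y = −46 and x = −2 in the pan frame, with roughly 30 mm clear to the other model. Lowering.

```bash
python3 -m creep '[{"grip":0.4,"dx":1,"dy":0,"dz":-20,"twist":0},{"grip":0.4,"dx":1,"dy":0,"dz":-40,"twist":0},{"grip":0.4,"dx":1,"dy":0,"dz":-60,"twist":0},{"grip":0.4,"dx":1,"dy":0,"dz":-72,"twist":0},{"grip":0.4,"dx":1,"dy":0,"dz":-77,"twist":0}]'
python3 -m creep '[{"grip":0.4,"dx":0,"dy":0,"dz":0,"twist":0}]'
python3 -m creep '[{"grip":0.4,"dx":0,"dy":0,"dz":-2,"twist":0},{"grip":0.4,"dx":0,"dy":0,"dz":-4,"twist":0}]'
```

```text
time: 15.47
position: [486.8, 273.9, 25.6]
tcp_rot: [0.0, 0.994, -0.105, -0.0]
force: [-0.1, 0.2, -2.8]
width: 58.1
time: 15.55
position: [486.9, 274.0, 26.0]
tcp_rot: [0.0, 0.994, -0.105, -0.0]
force: [0.4, -0.5, -2.1]
width: 57.8
time: 15.72
position: [488.0, 274.6, 23.2]
tcp_rot: [-0.001, 0.994, -0.105, 0.001]
force: [-0.5, 0.3, -2.4]
width: 58.2
```

```bash
for i in 1 2 3; do python3 -m creep '[{"grip":0.4,"dx":0,"dy":0,"dz":-1,"twist":0},{"grip":0.4,"dx":0,"dy":0,"dz":-2,"twist":0}]'|egrep 'pos|for|rot'; done
```

```text
position: [487.2, 274.4, 20.6]
tcp_rot: [-0.0, 0.994, -0.105, 0.001]
force: [0.1, 0.3, -2.9]
position: [486.8, 274.2, 18.1]
tcp_rot: [-0.0, 0.994, -0.105, 0.0]
force: [1.1, -0.4, -1.8]
position: [486.6, 274.1, 15.9]
tcp_rot: [-0.0, 0.994, -0.105, -0.0]
force: [-0.2, -0.4, -1.8]
```

```bash
for i in 1 2 3; do python3 -m creep '[{"grip":0.4,"dx":0,"dy":0,"dz":-1,"twist":0},{"grip":0.4,"dx":0,"dy":0,"dz":-1,"twist":0}]'|egrep 'pos|for'; done
```

```text
position: [486.5, 274.1, 14.7]
force: [-0.4, 1.0, -2.1]
position: [486.5, 274.1, 13.7]
force: [-0.9, 0.7, -2.6]
position: [486.6, 274.1, 12.8]
force: [-0.4, -0.9, -2.5]
```

```bash
for i in 1 2; do python3 -m creep '[{"grip":0.4,"dx":0,"dy":0,"dz":-1,"twist":0},{"grip":0.4,"dx":0,"dy":0,"dz":-1,"twist":0}]'|egrep 'pos|for'; done
```

```text
position: [486.6, 274.1, 12.7]
force: [-2.6, -1.5, 7.3]
position: [486.6, 274.1, 12.7]
force: [-4.3, -2.2, 16.9]
```

The model touched the floor at z = 12.7, where 12 was expected. I'm relieving the load and opening gently.

```bash
python3 -m creep '[{"grip":0.4,"dx":0,"dy":0,"dz":1.5,"twist":0},{"grip":0.7,"dx":0,"dy":0,"dz":1.5,"twist":0},{"grip":0.75,"dx":0,"dy":0,"dz":1.5,"twist":0},{"grip":0.8,"dx":0,"dy":0,"dz":1.5,"twist":0},{"grip":0.8,"dx":0,"dy":0,"dz":1.5,"twist":0}]'
python3 -m creep '[{"grip":0.8,"dx":0,"dy":0,"dz":1,"twist":0},{"grip":0.8,"dx":0,"dy":0,"dz":4,"twist":0},{"grip":0.8,"dx":0,"dy":0,"dz":10,"twist":0},{"grip":0.8,"dx":0,"dy":0,"dz":20,"twist":0},{"grip":0.8,"dx":0,"dy":0,"dz":35,"twist":0}]'
python3 - <<'E'
from h import *
im=vision.camera("side"); cv2.imwrite("pics/s16.png",cv2.resize(im[220:380,240:380],None,fx=4,fy=3.7,interpolation=cv2.INTER_CUBIC))
E
```

```text
time: 17.47
position: [486.7, 274.2, 12.3]
tcp_rot: [-0.0, 0.994, -0.105, -0.0]
force: [-0.1, -0.7, 0.4]
width: 69.8
time: 17.88
position: [485.9, 273.8, 47.6]
tcp_rot: [0.0, 0.994, -0.105, -0.001]
force: [0.3, 0.9, 0.2]
width: 70.3
```

View pics/s16.png

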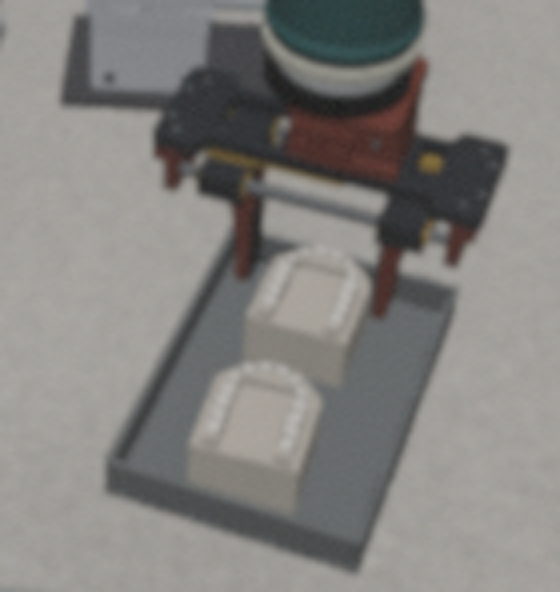

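The model is standing in the free half. Now I'm going back to the crossbar with the fingers closed.

```bash
python3 -m creep '[{"grip":0.8,"dx":0,"dy":0,"dz":30,"twist":0},{"grip":0.8,"dx":0,"dy":0,"dz":65,"twist":0},{"grip":0.5,"dx":2,"dy":-10,"dz":100,"twist":0.03},{"grip":0.2,"dx":5,"dy":-30,"dz":130,"twist":0.08},{"grip":0,"dx":8,"dy":-55,"dz":150,"twist":0.13}]'
python3 -m creep '[{"grip":0,"dx":4,"dy":-30,"dz":0,"twist":0.06},{"grip":0,"dx":8,"dy":-60,"dz":0,"twist":0.12},{"grip":0,"dx":12,"dy":-90,"dz":0,"twist":0.18},{"grip":0,"dx":16,"dy":-120,"dz":0,"twist":0.18},{"grip":0,"dx":20,"dy":-150,"dz":0,"twist":0.18}]'
python3 -m creep '[{"grip":0,"dx":4,"dy":-25,"dz":0,"twist":0},{"grip":0,"dx":6,"dy":-40,"dz":0,"twist":0},{"grip":0,"dx":6,"dy":-48,"dz":0,"twist":0},{"grip":0,"dx":6,"dy":-48,"dz":0,"twist":0}]'
python3 - <<'E'
from h import *
im=vision.camera("side"); cv2.imwrite("pics/s17.png",cv2.resize(im[120:240,245:360],None,fx=6,fy=5,interpolation=cv2.INTER_CUBIC))
s=manip.get_state(); p=s["position"];q=s["tcp_rot"]; print(p,2*np.arctan2(q[2],q[1]))
E
```

```text
time: 18.35
position: [496.1, 220.0, 201.4]
tcp_rot: [-0.001, 0.999, -0.038, 0.002]
force: [1.0, 0.5, -0.4]
width: 53.2
time: 18.77
position: [514.7, 67.8, 198.2]
tcp_rot: [0.0, 0.999, 0.05, 0.001]
force: [0.8, -0.1, 0.9]
width: 20.7
time: 19.1
position: [520.8, 19.8, 197.8]
tcp_rot: [0.0, 0.999, 0.049, 0.0]
force: [1.0, 0.7, -0.9]
width: 0.5
[520.50467107  20.9348095  197.69626041] 0.09856267746753576
```

View pics/s17.png

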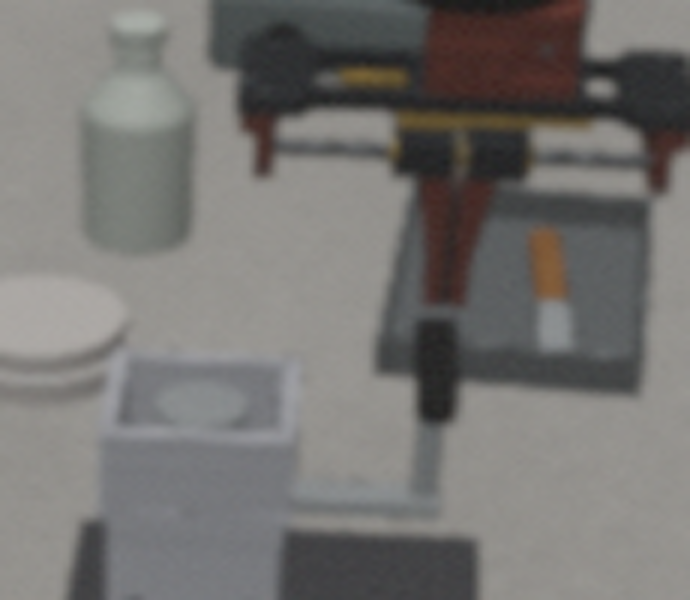

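```bash
python3 -m creep '[{"grip":0,"dx":0,"dy":0,"dz":-12,"twist":0},{"grip":0,"dx":0,"dy":0,"dz":-24,"twist":0},{"grip":0,"dx":0,"dy":0,"dz":-32,"twist":0},{"grip":0,"dx":0,"dy":0,"dz":-36,"twist":0},{"grip":0,"dx":0,"dy":0,"dz":-40,"twist":0}]'
python3 -m creep '[{"grip":0,"dx":0,"dy":0,"dz":-4,"twist":0},{"grip":0,"dx":0,"dy":0,"dz":-8,"twist":0},{"grip":0,"dx":0,"dy":0,"dz":-12,"twist":0},{"grip":0,"dx":0,"dy":0,"dz":-16,"twist":0},{"grip":0,"dx":0,"dy":0,"dz":-20,"twist":0}]'
python3 -m creep '[{"grip":0,"dx":0,"dy":0,"dz":-4,"twist":0},{"grip":0,"dx":0,"dy":0,"dz":-8,"twist":0},{"grip":0,"dx":0,"dy":0,"dz":-12,"twist":0},{"grip":0,"dx":0,"dy":0,"dz":-16,"twist":0},{"grip":0,"dx":0,"dy":0,"dz":-20,"twist":0}]'
```

```text
time: 19.57
position: [519.6, 22.3, 157.3]
tcp_rot: [-0.0, 0.999, 0.05, -0.001]
force: [-4.2, 1.6, 7.5]
width: 0.4
time: 19.98
position: [519.6, 22.3, 137.9]
tcp_rot: [-0.001, 0.999, 0.05, -0.001]
force: [-5.1, 1.5, 7.4]
width: 0.6
time: 20.4
position: [519.6, 22.3, 117.9]
tcp_rot: [-0.001, 0.999, 0.05, -0.001]
force: [-3.3, 1.9, 7.3]
width: 0.7
```

```bash
python3 -m creep '[{"grip":0,"dx":0,"dy":0,"dz":-2,"twist":0},{"grip":0,"dx":0,"dy":0,"dz":-4,"twist":0},{"grip":0,"dx":0,"dy":0,"dz":-6,"twist":0}]'
for i in 1 2 3; do python3 -m creep '[{"grip":0,"dx":0,"dy":0,"dz":-1,"twist":0},{"grip":0,"dx":0,"dy":0,"dz":-1,"twist":0}]' |egrep 'pos|for'; done
```

```text
time: 20.65
position: [519.7, 22.3, 111.9]
tcp_rot: [-0.001, 0.999, 0.05, -0.001]
force: [-4.3, 2.4, 8.0]
width: 0.5
position: [519.7, 22.3, 110.8]
force: [-3.2, 1.6, 3.8]
position: [519.7, 22.3, 109.8]
force: [-3.3, 2.4, 5.9]
position: [519.7, 22.3, 109.6]
force: [-5.4, 1.7, 12.9]
```

```bash
python3 -m creep '[{"grip":0,"dx":0,"dy":0,"dz":-1,"twist":0},{"grip":0,"dx":0,"dy":0,"dz":-1,"twist":0}]' |egrep 'pos|for'
python3 -m creep '[{"grip":0,"dx":0,"dy":0,"dz":5,"twist":0},{"grip":0,"dx":0,"dy":0,"dz":30,"twist":0},{"grip":0,"dx":-10,"dy":0,"dz":65,"twist":0},{"grip":0,"dx":-30,"dy":0,"dz":100,"twist":0},{"grip":0,"dx":-60,"dy":0,"dz":110,"twist":0}]'
python3 -m creep '[{"grip":0,"dx":0,"dy":-35,"dz":0,"twist":0},{"grip":0,"dx":0,"dy":-70,"dz":0,"twist":0},{"grip":0,"dx":0,"dy":-105,"dz":0,"twist":0},{"grip":0,"dx":0,"dy":-140,"dz":0,"twist":0},{"grip":0,"dx":0,"dy":-170,"dz":0,"twist":0}]'
python3 -m creep '[{"grip":0,"dx":0,"dy":0,"dz":0,"twist":0},{"grip":0,"dx":0,"dy":0,"dz":0,"twist":0}]'
python3 - <<'E'
from h import *
cv2.imwrite("pics/t18.png",vision.camera("top")); cv2.imwrite("pics/s18.png",vision.camera("side"))
E
```

```text
position: [519.7, 22.2, 109.4]
force: [-7.6, 3.0, 22.1]
time: 21.73
position: [465.5, 21.1, 222.4]
tcp_rot: [0.001, 0.999, 0.05, 0.005]
force: [-0.1, 0.3, 0.2]
width: 0.3
time: 22.15
position: [461.0, -150.7, 218.0]
tcp_rot: [0.001, 0.999, 0.05, 0.001]
force: [0.7, 0.3, -0.5]
width: 0.8
time: 22.32
position: [461.0, -149.9, 217.6]
tcp_rot: [0.0, 0.999, 0.049, 0.0]
force: [-0.0, 0.6, 0.8]
width: 0.5
```

View pics/t18.png

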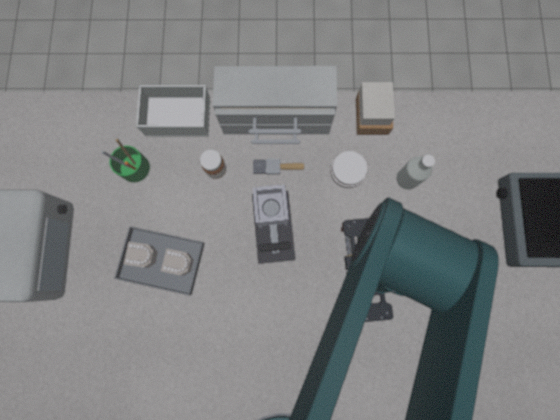

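View pics/s18.png

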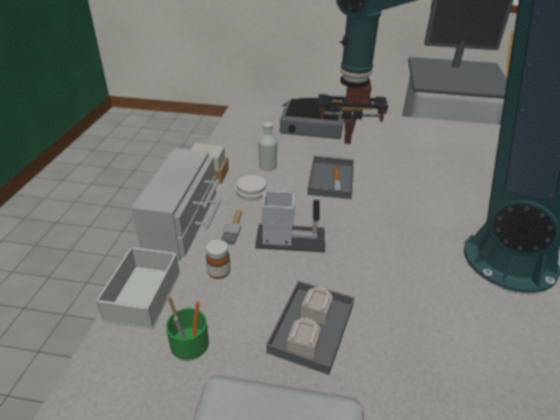

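```bash
python3 - <<'E'
import cv2,numpy as np
t=cv2.imread("pics/t18.png"); s=cv2.imread("pics/s18.png")
a=cv2.resize(t[225:300,110:210],(400,300),interpolation=cv2.INTER_CUBIC); b=cv2.resize(s[180:255,245:345],(400,300),interpolation=cv2.INTER_CUBIC)
cv2.imwrite("pics/c18.png",np.hstack([a,b]))
t0=cv2.imread("pics/top0.png"); d=cv2.absdiff(t,t0).max(2); print((d[220:300,108:160]>40).sum(),(d[220:300,160:205]>40).sum(),(d[140:200,190:305]>40).sum())
from h import at
def pan(w):
    q=-.21; d=np.array(w[:2])-[493.5,317]; return np.cos(q)*d[0]+np.sin(q)*d[1],-np.sin(q)*d[0]+np.cos(q)*d[1]
print(pan(at("top",(176,263),44)))
E
```

```text
0 479 22
(np.float64(0.7510537678237483), np.float64(-48.81965328080433))
```

View pics/c18.png

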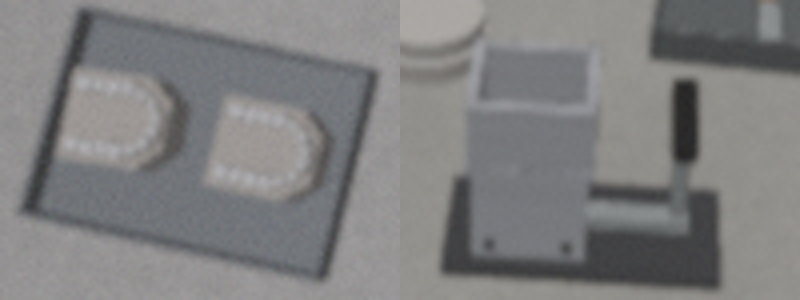

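The model stands in the free half at about (1, −49) in the pan frame. The other model hasn't changed, the ejector is down, and the arm is clear. Handing in.

```bash
python3 -c "
from cell import close_job
print(close_job())"
```

```text
the job is handed in; nothing more can be done
None
```

The job is done and handed in; the last move ended at about 22 s. I raised the ejector to its upper stop by the crossbar and took the model by its flat sides. I set it teeth up in the free half of the pan, touching down slowly, then pushed the ejector back down to its lower stop.

**Last checks:**
- **Model:** it stands level at about x = +1 mm, y = −49 mm in the pan frame, read from the top picture.
- **Other model:** no change between the first and last top pictures.
- **Bystanders:** the jar, flask, blanks, brush and knife all appear where they started. I checked only the jar and brush area by picture difference (22 pixels changed) and the rest by eye.
- **Ejector:** at the lower stop the push force rose from 8 to 22 N, and the bar had travelled about 52 mm down. The head is out of sight in the cell.
- **Arm:** clear of everything.

**Disagreement:** the stated fingertip length did not fit. Pictures and a touch on the raised bar put the tips about 6 mm above the reported TCP height, not 17 mm below it. I planned the remaining heights with that correction. The model then touched the pan floor at 12.7 mm reported, where I expected 12 mm.

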